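# Change over the classroom cupboard from bowls to trays

### The job

The cookery class is done with the bowls and needs the trays next: push the cupboard's open left door shut until its catch snaps and holds it, and pull the right door off its catch and leave it wide open, about square to the cupboard's front or further. Leave everything else on the worktop, and the pan on top of the cupboard, standing where it is.

Things in the scene. Friction and masses are not known exactly. Their poses are not given: they have to be found in the camera images.
- cupboard: White two-door cupboard fixed on the worktop, 170 mm deep, 420 wide, 280 tall, open at the back; bowls inside on the left, trays on the right. Origin: centre of its underside; x from doors to back, y to the left as the robot sees it, z up. Hinge axes upright at x -92.5, y +207 (left door) and -207 mm (right); shut doors' outer faces at x -100 mm.
- rail (a point): Middle of the steel towel rail, 10 mm thick, 380 long, along the cupboard's y at x -138 mm, 305 above the worktop: it runs over the handles of the shut doors, so a tool pointing straight down at them would hit it. Come in under it with the tool leaning back towards the robot, 30 to 45 degrees from vertical.
- left_door (a joint): Door angle, rad (sizes in mm): 0 shut on the catch, growing as the free edge (middle of the cupboard) swings towards the robot, to a stop at 1.7. Hinged at the left (+y) outer edge. Yellow panel 205 wide, 210 tall (35 to 245 above the worktop), 15 thick; stays where left. Closing, it meets the sprung roller at about 0.1 rad, needs about 7 N at the handle, and past 0.04 rad snaps to 0; about 6 N there pulls it off.
- right_door (a joint): Door angle, rad (sizes in mm): 0 shut on the catch, growing as the free edge (middle of the cupboard) swings towards the robot, to a stop at 1.7. Hinged at the right (-y) outer edge. Yellow panel 205 wide, 210 tall (35 to 245 above the worktop), 15 thick; stays where left. Closing, it meets the sprung roller at about 0.1 rad, needs about 7 N at the handle, and past 0.04 rad snaps to 0; about 6 N there pulls it off.
- left_handle (a point): Left door's (sizes in mm) steel bar handle, an upright round bar 12 thick and 95 long (130 to 225 above the worktop) with a leg to the door at each end. The point is on the bar, half-way up (177.5 above the worktop), 155 from the hinge axis along the door and 42.5 out from it (35 out from the door's face).
- right_handle (a point): Right door's (sizes in mm) steel bar handle, an upright round bar 12 thick and 95 long (130 to 225 above the worktop) with a leg to the door at each end. The point is on the bar, half-way up (177.5 above the worktop), 155 from the hinge axis along the door and 42.5 out from it (35 out from the door's face).
- left_hinge (a point): Point on the left door's upright hinge axis, 140 mm above the worktop.
- right_hinge (a point): Point on the right door's upright hinge axis, 140 mm above the worktop.
- towel_roll: Roll of white kitchen paper standing upright, 110 mm across, 220 mm tall. A bystander, to be left where it is; its origin is the centre of its underside.
- tray: Shallow white tray 150 x 210 x 20 mm lying in front of the cupboard; the doors swing over it with 15 mm to spare. A bystander, to be left where it is; its origin is the centre of its underside.
- jar: Glass jar with a white cap, 72 mm across, 110 mm tall. A bystander, to be left where it is; its origin is the centre of its underside.
- mug: White mug, 80 mm across, 90 mm tall. A bystander, to be left where it is; its origin is the centre of its underside.
- spatula: Kitchen spatula lying flat, 260 mm long; the doors swing over it. A bystander, to be left where it is; its origin is the centre of its underside (about the middle of its length).
- bowl: Steel bowl, 140 mm across, 60 mm tall. A bystander, to be left where it is; its origin is the centre of its underside.
- saucepan: Aluminium pan, 140 mm across, 80 mm tall, standing on the cupboard's top. A bystander, to be left where it is; its origin is the centre of its underside.

How it is judged:
At the end, for the whole second after the job is handed in: The left door is shut on its catch (within 0.02 rad of 0), the right door stands at least 1.3 rad open, both at rest (value of joint left_door below 0.02 rad and value of joint right_door above 1.3 rad and velocity of joint left_door between -0.05 and 0.05 rad/s and velocity of joint right_door between -0.05 and 0.05 rad/s); the robot touches nothing.
It fails at once if a bystander is pushed more than 40 mm from its place (distance of any of towel_roll, tray, jar, mug, spatula, bowl, saucepan from where it was at the start of the episode above 0.04 m).
It fails at once if a bystander is tipped over (angle between any of towel_roll, tray, jar, mug, spatula, bowl, saucepan's own z axis and vertical above 0.5 rad).
It also fails if it takes over 70 s, if anything falls off the work surface, if the arm or the gripper's body presses on something with over 40 N, if the wrist force passes 120 N, or if a joint passes its speed limit or range.

### The arm

A 7-joint arm with a two-finger parallel gripper is mounted at the origin on the work surface. World frame = base frame: x ahead of the robot, y to its left, z up, the work surface at z = 0. Lengths are in m, angles in rad, forces in N, time in s.
With the tool pointing down it reaches from about 0.35 to 0.9 m from the base axis. Payload 8.1 kg.
Tool frame: the origin (TCP) lies where the fingers leave the gripper's body, on its centre line; the fingertips stand 66 mm ahead of it and the grasp point (between the pads) lies 47 mm ahead of it; x points along the fingers, z is the direction in which the jaws open and shut, and the axes are right-handed (so a half turn about x gives the same grasp; the last joint's range is limited). The gripper opens to 92 mm and grips with 3 to 60 N. Pads are 19 mm wide; open, the fingers measure 130 mm over their backs; the gripper's body (75 mm by 190 mm) begins 47 mm behind the grasp point.
Start: joints at [-1.361, 0.434, 0.025, 1.573, -0.012, 1.134, -0.075], TCP at [0.192, 0.595, 0.292] pointing down, gripper open.
Joint ranges: [-2.62, 2.62], [-0.44, 2.09], [-1.27, 1.32], [0.08, 2.57], [-1.32, 4.46], [0.12, 2], [-2.74, 2.74]. Speed limits (rad/s): [2.22, 2.22, 3.01, 3.01, 3.14, 3.14, 3.14].

### API

Orientations are given as a rotation vector (axis times angle).
In Python, from cell import arm gives the robot as it stands. The module is installed in compiled form; this text tells all that it offers.
- The arm moves only by the tool move_arm, never from a script. Its argument "steps" is text: rows parted by semicolons, each of 5 numbers parted by spaces: the shift along the tool's x, y, z in m, then the turn about the tool's x in rad, then the closure in counts, from 0 (fully open) to 255 (shut). A call has 1 to 10 rows; each row is the pose to reach, as a shift and turn from the pose commanded when the call began, along the tool's axes at that moment; what a row does not reach only later rows make up. A row lasts 1/12 s, in which the tool goes at most 41.7 mm and 7.16 degrees, less where a joint would pass 70% of its speed; a pose out of reach is approached as far as the arm can. A call with a gripper value outside its range is refused whole. The fingers move at their own pace and stop on an object; "squeeze" is the grip in N (left out, the last holds). Time passes only in rows, so rows that repeat a pose let the fingers close. It gives the time, the measured TCP pose, the force and the opening at its end, in the units of the state.
- arm.observe(): the state, without advancing time (a new reading comes with each control period).
- arm.get_image(name): name is "side" or "top"; returns a dict with "img" (420x560x3 uint8, blue, green, red), "z_map" (420x560 float32, m along the optical axis (not along the pixel's ray), 0 where there is no reading), "vfov" (degrees; the focal length in pixels is half the picture's height over the tangent of half this angle, whatever the lens; pixels are square), "cx", "cy" (the principal point, pixels), "k1" (the pictures are not rectified: a ray, as slopes to the right and down, at radius r is drawn at 1 + k1 r^2 times it, then the intrinsics apply), "extrinsics" (4x4, takes a point from camera to world coordinates). Camera axes: x right, y up, looking along -z (the intrinsics and any distortion apply to the point x, -y, -z); pixel columns grow to the right and rows downward; lengths in m; the calibration is good to about 2 mm. A picture is of the moment at which its call begins.
- arm.sign_off(): hands the job in, once; it reports no verdict.
The state is a dict: "clock": time; "joints": joint angles; "dq": joint speeds; "joint_efforts": joint torques, N m; "position": TCP position; "ee_rot": TCP orientation; "force": force on the tool from outside, world axes, zero at the start; "ft_torque": the same for the moment, N m; "width": opening from 0.0 (shut) to 1.0 (fully open).
Only numpy, scipy, OpenCV 4.12 (cv2) and the standard library are available. Lean on these libraries where they do the work, as an engineer would, in place of code of your own. Each camera call takes 0.05 s, during which the arm holds its last target.

## Working session

There is one attempt and no reset: what is moved stays moved. The work goes in short steps, Python scripts to look and compute and a tool call to move; the robot and the scene stay as the last step left them, time stands still between calls to the robot, and variables do not carry over. Pictures are saved under pics/ and viewed, and the job is handed in when it is done.

Besides the shell and the picture viewer there is one more tool, called after "Call:" as a command line: name --argument value ..., lists and objects as JSON in quotes. move_arm: Moves the arm, as the interface text tells. Its arguments: {"type":"object","properties":{"steps":{"type":"string"},"squeeze":{"type":"number"}},"required":["steps"]}

```bash
mkdir -p pics; cat > h.py <<'E'
import numpy as np, cv2
from cell import arm
from scipy.spatial.transform import Rotation as R
def K(d):
    f=210/np.tan(np.radians(d['vfov'])/2); return f
def pts(d):
    """world xyz per pixel"""
    f=K(d); h,w=d['z_map'].shape
    Km=np.array([[f,0,d['cx']],[0,f,d['cy']],[0,0,1.]])
    u,v=np.meshgrid(np.arange(w),np.arange(h))
    s=cv2.undistortPoints(np.stack([u,v],-1).reshape(-1,1,2).astype(float),Km,np.array([d['k1'],0,0,0.])).reshape(h,w,2)
    z=d['z_map']
    c=np.stack([s[...,0]*z,-s[...,1]*z,-z,np.ones_like(z)],-1)
    P=(c@np.array(d['extrinsics']).T)[...,:3]; P[z==0]=np.nan
    return P
def st():
    s=arm.observe(); return s
def pic(name,fn):
    d=arm.get_image(name); cv2.imwrite('pics/'+fn+'.png',d['img']); np.save('pics/'+fn+'_P.npy',pts(d)); return d
E
python3 - <<'E'
from h import *
for n in('side','top'):
    d=pic(n,n+'0'); print(n,d['vfov'],d['cx'],d['cy'],d['k1'],np.round(d['extrinsics'],3))
s=st(); print(s); print(R.from_rotvec(s['ee_rot']).as_matrix().round(3))
E
```

```text
side 54.37081382563197 278.18377789172234 216.1957202763924 -0.12065229572592481 [[ 0.804  0.335 -0.49  -0.041]
 [-0.594  0.476 -0.648 -0.808]
 [ 0.016  0.813  0.582  0.931]
 [ 0.     0.     0.     1.   ]]
top 50.37139104709756 271.1582678133201 214.4890256895047 -0.04688100707510744 [[-0.     0.984 -0.177  0.343]
 [-1.    -0.004 -0.022 -0.011]
 [-0.023  0.177  0.984  1.397]
 [ 0.     0.     0.     1.   ]]
{'clock': 0.1, 'joints': array([-1.36063498,  0.43516294,  0.02496825,  1.57402092, -0.01159647,
        1.13396489, -0.07511201]), 'dq': array([ 4.67792883e-04, -8.29682860e-04,  4.87714870e-04, -2.36822575e-03,
       -1.85659223e-05,  1.24219009e-03, -2.14608400e-04]), 'joint_efforts': array([ 3.44177795e-03, -6.69125676e+01,  9.88301262e-01, -3.15142751e+01,
       -6.04212284e-02,  3.73909087e-02,  4.67902112e-05]), 'position': array([0.192233  , 0.59432027, 0.2915116 ]), 'ee_rot': array([-0.97665277,  1.34219624,  0.97510719]), 'force': array([-0.51181962,  0.64851825, -0.18763035]), 'ft_torque': array([-0.01623706, -0.01647445, -0.06318355]), 'width': 0.9996288275770242}
[[-0.    -0.951  0.308]
 [-0.001  0.308  0.951]
 [-1.    -0.    -0.001]]
```

View pics/side0.png

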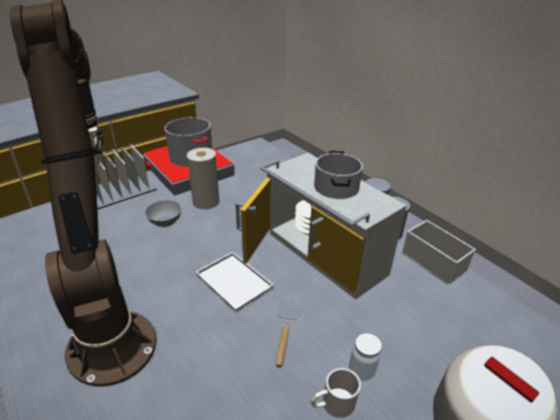

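View pics/top0.png

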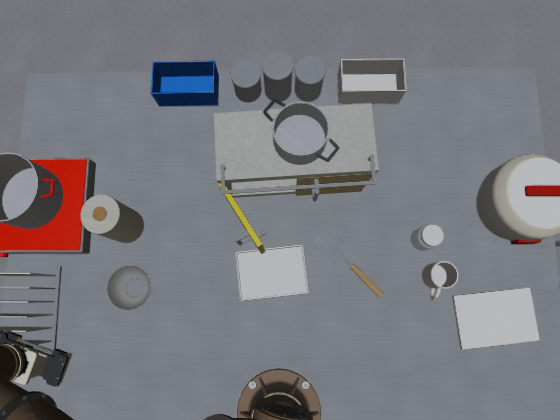

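The side view shows the left door open about 60–70°, with its handle at about (240,215), and the right door shut with its handle near (315,245). The top view shows the cupboard top at about (215–377, 105–195), the left door's top edge running from (221,182) to (262,248), and the rail at row ~187. Next I'll measure these.

```bash
python3 - <<'E'
from h import *
for n in('top','side'):
    P=np.load(f'pics/{n}0_P.npy'); im=cv2.imread(f'pics/{n}0.png')
    print(n)
    m=(abs(P[...,2]-.28)<.008)&(P[...,0]>.4)
    q=P[m]; 
    r=cv2.minAreaRect(q[:,:2].astype(np.float32)); print('top rect',r, cv2.boxPoints(r).round(3).tolist(),np.median(q[:,2]),len(q))
    hsv=cv2.cvtColor(im,cv2.COLOR_BGR2HSV)
    y=(hsv[...,0]>18)&(hsv[...,0]<35)&(hsv[...,1]>150)&(P[...,2]>.03)&(P[...,2]<.26)&(P[...,0]>.3)&(P[...,0]<.8)&(abs(P[...,1])<.35)
    q=P[y]; print('yellow',len(q), q.min(0),q.max(0))
    rail=(abs(P[...,2]-.308)<.006)&(P[...,0]>.4)&(P[...,0]<.6)&(abs(P[...,1])<.3)
    q=P[rail]; print('rail',len(q)); 
    if len(q): print(np.polyfit(q[:,1],q[:,0],1),q.min(0),q.max(0))
P=np.load('pics/top0_P.npy'); 
for u,v in [(222,184),(230,198),(240,213),(250,230),(260,245),(256,236),(240,242),(245,240),(316,195),(316,190),(302,108),(220,114),(375,106),(218,184),(374,176),(370,160)]: print((u,v),P[v,u].round(3))
# door top face
q=P[180:255,215:270].reshape(-1,3); q=q[(abs(q[:,2]-.245)<.006)]; print(len(q),np.polyfit(q[:,0],q[:,1],1),q.min(0),q.max(0))
for i,(a,b) in {'top':(3,3),'side':(3,3)}.items():
    im=cv2.imread(f'pics/{i}0.png'); c=im[90:270,200:390] if i=='top' else im[140:310,190:420]
    cv2.imwrite(f'pics/{i}0c.png',cv2.resize(c,None,fx=3,fy=3,interpolation=cv2.INTER_CUBIC))
E
```

```text
top
top rect ((0.7393837571144104, -0.04746675491333008), (0.1881570667028427, 0.41924262046813965), 3.3640050888061523) [[0.6330000162124634, 0.15600000321865082], [0.6579999923706055, -0.2619999945163727], [0.8460000157356262, -0.25099998712539673], [0.8209999799728394, 0.16699999570846558]] 0.28123551178002515 9151
yellow 334 [0.46723878 0.04090091 0.1262521 ] [0.63478323 0.15581524 0.25297757]
rail 84
[-0.02859717  0.59980511] [0.5930459  0.01115893 0.30328625] [0.599765   0.13723058 0.31323195]
side
top rect ((1.4258811473846436, 0.9602236747741699), (1.6473596096038818, 2.388672113418579), 2.213078022003174) [[0.5569999814033508, 2.121999979019165], [0.6489999890327454, -0.26499998569488525], [2.2950000762939453, -0.20100000500679016], [2.203000068664551, 2.184999942779541]] 0.28014399965292747 4420
yellow 3963 [ 0.46595323 -0.26255813  0.03854051] [0.67172963 0.15078795 0.25061404]
rail 68
[-0.03295246  0.59961975] [ 0.59171985 -0.03248956  0.30261691] [0.59999831 0.13282074 0.31171438]
(222, 184) [0.617 0.137 0.31 ]
(230, 198) [0.595 0.124 0.246]
(240, 213) [0.555 0.097 0.244]
(250, 230) [0.509 0.07  0.247]
(260, 245) [0.47  0.044 0.244]
(256, 236) [0.494 0.054 0.241]
(240, 242) [0.485 0.101 0.185]
(245, 240) [0.497 0.092 0.132]
(316, 195) [ 0.61  -0.106  0.209]
(316, 190) [ 0.62  -0.105  0.226]
(302, 108) [ 0.811 -0.066  0.325]
(220, 114) [0.816 0.15  0.28 ]
(375, 106) [ 0.958 -0.325  0.002]
(218, 184) [0.633 0.156 0.247]
(374, 176) [ 0.635 -0.244  0.312]
(370, 160) [ 0.677 -0.236  0.31 ]
404 [ 0.56724084 -0.22129574] [0.46723878 0.02847663 0.23918247] [0.64307532 0.15614042 0.25095817]
```

View pics/top0c.png

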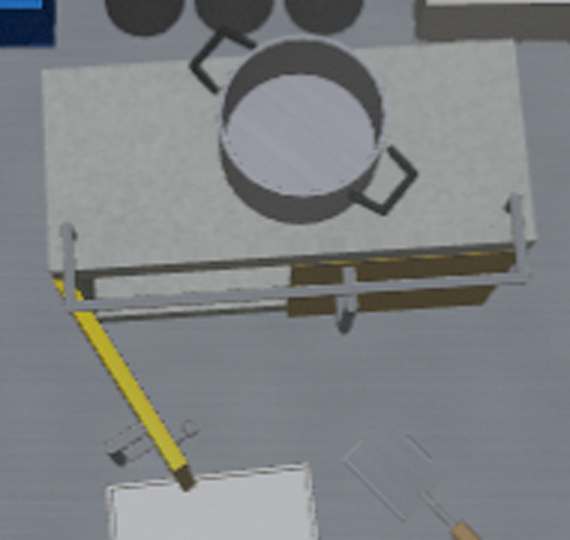

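View pics/side0c.png

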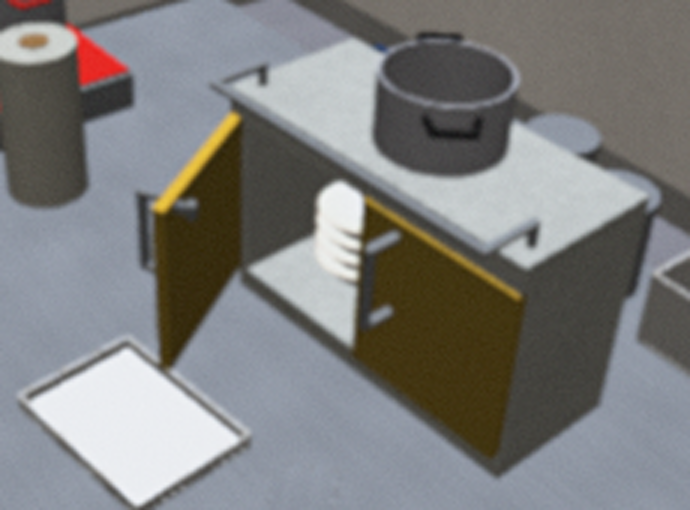

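```bash
python3 - <<'E'
from h import *
P=np.load('pics/side0_P.npy'); im=cv2.imread('pics/side0.png')
hsv=cv2.cvtColor(im,cv2.COLOR_BGR2HSV)
y=(hsv[...,0]>15)&(hsv[...,0]<38)&(hsv[...,1]>120)
y=cv2.erode(y.astype(np.uint8),np.ones((3,3)))>0
for nm,(u0,u1,v0,v1) in {'R':(310,365,205,295),'L':(243,271,175,262)}.items():
    m=np.zeros_like(y); m[v0:v1,u0:u1]=1
    q=P[m&y]; q=q[(q[:,2]<.235)&(q[:,2]>.04)&(q[:,0]<.8)]
    for _ in range(3):
        c=np.median(q,0); n=np.linalg.svd(q-q.mean(0),full_matrices=False)[2][2]; d=(q-q.mean(0))@n; q=q[abs(d)<2.5*d.std()+1e-4]
    n=n*np.sign(-n[0]); print(nm,len(q),n.round(4),q.mean(0).round(4),d.std().round(4),'yaw',np.arctan2(-n[1],-n[0]).round(4), q.min(0).round(3),q.max(0).round(3))
# cupboard top from both
for n_ in('top','side'):
    P=np.load(f'pics/{n_}0_P.npy')
    m=(abs(P[...,2]-.28)<.006)&(P[...,0]>.55)&(P[...,0]<.87)&(P[...,1]<.2)&(P[...,1]>-.3)
    m=cv2.morphologyEx(m.astype(np.uint8),cv2.MORPH_OPEN,np.ones((5,5)))>0
    q=P[m]
    r=cv2.minAreaRect(q[:,:2].astype(np.float32)); print(r)
    # left/right/front/back edges via bins
    ys=np.arange(-.22,.14,.02); b=[(yy,q[abs(q[:,1]-yy)<.006][:,0].min(),q[abs(q[:,1]-yy)<.006][:,0].max()) for yy in ys]; b=np.array(b)
    print(n_,'front',np.polyfit(b[:,0],b[:,1],1),'back',np.polyfit(b[:,0],b[:,2],1))
    xs=np.arange(.67,.81,.02); b=np.array([(x,*np.percentile(q[abs(q[:,0]-x)<.006][:,1],[0.5,99.5])) for x in xs]); print('right',np.polyfit(b[:,0]-.74,b[:,1],1),'left',np.polyfit(b[:,0]-.74,b[:,2],1))
E
```

```text
R 2153 [-0.9987 -0.0516 -0.0023] [ 0.6544 -0.1794  0.1435] 0.0015 yaw 0.0517 [ 0.646 -0.263  0.044] [ 0.662 -0.066  0.235]
L 967 [-0.5331  0.846  -0.001 ] [0.5462 0.083  0.1462] 0.0009 yaw -1.0085 [0.469 0.034 0.057] [0.628 0.137 0.235]
((0.7398754358291626, -0.047618716955184937), (0.18776129186153412, 0.4189511835575104), 3.6275384426116943)
top front [-0.06102337  0.64356873] back [-0.01677951  0.78998682]
right [-0.10088363 -0.24972905] left [0.05213407 0.16079787]
((0.7387393712997437, -0.04911981523036957), (0.1900385618209839, 0.4227999746799469), 3.2011666297912598)
side front [-0.11704832  0.6438299 ] back [-0.25195532  0.7605729 ]
right [ 0.05607338 -0.25893964] left [0.09910402 0.15446913]
```

Measured so far: cupboard origin ≈ (0.747, -0.048) with a yaw of about 0.055 rad, left door at about 1.06 rad, and right handle ≈ (0.615, -0.108). The moves have no tilt command, so the only lean I can get may be by driving against the reach limits. I'll move in front of the cupboard first, then test that.

Call:
move_arm --steps "-0.04 0 0 0 255; -0.08 -0.0 0 0 255; -0.12 -0.02 -0.02 0 255; -0.12 -0.05 -0.06 0 255; -0.12 -0.07 -0.095 0 255; -0.12 -0.095 -0.125 0 255; -0.12 -0.12 -0.155 0 255; -0.12 -0.145 -0.185 0 255; -0.12 -0.17 -0.215 0 255; -0.12 -0.19 -0.25 0 255" --squeeze 20

```text
clock: 0.93
position: [0.2972, 0.2961, 0.412]
ee_rot: [-0.975, 1.341, 0.975]
force: [1.7, 0.3, 0.8]
width: 0.325
```

Call:
move_arm --steps "0 -0.025 -0.03 -0.04 255; 0 -0.05 -0.06 -0.08 255; 0 -0.075 -0.09 -0.12 255; 0 -0.1 -0.12 -0.16 255; 0 -0.12 -0.15 -0.2 255; 0 -0.14 -0.18 -0.24 255; 0 -0.16 -0.21 -0.28 255; 0 -0.18 -0.24 -0.33 255; 0 -0.19 -0.25 -0.367 255; 0 -0.19 -0.25 -0.367 255"

```text
clock: 1.77
position: [0.4005, -0.0016, 0.4123]
ee_rot: [-1.247, 1.185, 1.246]
force: [-0.2, 0.9, -0.4]
width: 0.006
```

```bash
cat >> h.py <<'E'
def ps():
    s=st(); M=R.from_rotvec(s['ee_rot']).as_matrix()
    print('t',round(s['clock'],2),'q',s['joints'].round(3),'p',s['position'].round(4),'F',s['force'].round(1),'w',round(s['width'],3)); print(M.round(3)); return s,M
E
python3 -c "
from h import *
ps()"
```

```text
t 1.77 q [-0.774 -0.087  0.606  1.901  0.051  1.311  1.439] p [ 0.4005 -0.0016  0.4123] F [-0.2  0.9 -0.4] w 0.006
[[ 0.001 -0.999 -0.05 ]
 [-0.    -0.05   0.999]
 [-1.    -0.001 -0.   ]]
```

Call:
move_arm --steps "-0.04 0 0 0 255; -0.08 0 0 0 255; -0.12 0 0 0 255; -0.16 0 0 0 255; -0.2 0 0 0 255; -0.24 0 0 0 255; -0.28 0 0 0 255; -0.32 0 0 0 255; -0.36 0 0 0 255; -0.4 0 0 0 255"

```text
clock: 2.6
position: [0.3986, 0.0042, 0.7115]
ee_rot: [-1.262, 1.162, 1.232]
force: [-0.1, -0.6, -0.2]
width: 0.005
```

```bash
python3 -c "
from h import *
ps()"
```

```text
t 2.6 q [-0.397 -0.012  0.248  1.131  0.006  1.997  1.48 ] p [0.3986 0.0042 0.7115] F [-0.1 -0.6 -0.2] w 0.005
[[ 0.026 -0.998 -0.056]
 [ 0.001 -0.056  0.998]
 [-1.    -0.026  0.   ]]
```

Call:
move_arm --steps "-0.04 0 0 0 255; -0.08 0 0 0 255; -0.12 0 0 0 255; -0.16 0 0 0 255; -0.2 0 0 0 255; -0.24 0 0 0 255"

```text
clock: 3.1
position: [0.3879, 0.0017, 0.7315]
ee_rot: [-1.277, 1.127, 1.198]
force: [-0.1, 0.3, -0.4]
width: 0.003
```

```bash
python3 -c "
from h import *
ps()"
```

```text
t 3.1 q [ 1.160e-01 -5.000e-03 -2.540e-01  1.074e+00  1.000e-03  2.002e+00
  1.487e+00] p [0.3879 0.0017 0.7315] F [-0.1  0.3 -0.4] w 0.003
[[ 0.071 -0.996 -0.054]
 [ 0.008 -0.053  0.999]
 [-0.997 -0.071  0.004]]
```

Call:
move_arm --steps "0 0 0 0 255; 0 0 0 0 255"

```text
clock: 3.27
position: [0.3881, 0.0013, 0.7315]
ee_rot: [-1.277, 1.127, 1.198]
force: [-1.1, -0.1, 0.7]
width: 0.006
```

Call:
move_arm --steps "-0.04 0 0 0 255; -0.08 0 0 0 255; -0.12 0 0 0 255; -0.16 0 0 0 255; -0.2 0 0 0 255; -0.24 0 0 0 255; -0.28 0 0 0 255; -0.32 0 0 0 255; -0.36 0 0 0 255; -0.4 0 0 0 255"

```text
clock: 4.1
position: [0.3608, -0.0006, 0.7502]
ee_rot: [-1.297, 1.091, 1.164]
force: [-0.4, -0.8, 0.3]
width: 0.007
```

```bash
python3 -c "
from h import *
ps()"
```

```text
t 4.1 q [ 1.059 -0.03  -1.089  1.035 -0.036  2.002  1.577] p [ 3.608e-01 -6.000e-04  7.502e-01] F [-0.4 -0.8  0.3] w 0.007
[[ 0.117 -0.992 -0.055]
 [ 0.01  -0.054  0.998]
 [-0.993 -0.117  0.003]]
```

Call:
move_arm --steps "-0.4 -0.4 0 0 255; -0.4 -0.4 0 0 255; -0.4 -0.4 0 0 255; -0.4 -0.4 0 0 255"

```text
clock: 4.43
position: [0.3802, -0.0064, 0.7598]
ee_rot: [-1.302, 1.072, 1.146]
force: [0.7, -0.0, 0.0]
width: 0.006
```

```bash
python3 -c "
from h import *
ps()"
```

```text
t 4.43 q [ 0.534 -0.007 -0.63   1.003 -0.006  2.002  1.523] p [ 0.3802 -0.0064  0.7598] F [ 0.7 -0.   0. ] w 0.006
[[ 0.141 -0.989 -0.052]
 [ 0.015 -0.05   0.999]
 [-0.99  -0.141  0.007]]
```

Call:
move_arm --steps "-0.4 -0.4 0 0 255; -0.4 -0.4 0 0 255; -0.4 -0.4 0 0 255; -0.4 -0.4 0 0 255; -0.4 -0.4 0 0 255; -0.4 -0.4 0 0 255; -0.4 -0.4 0 0 255; -0.4 -0.4 0 0 255; -0.4 -0.4 0 0 255; -0.4 -0.4 0 0 255"

```text
clock: 5.27
position: [0.4619, -0.0103, 0.775]
ee_rot: [-1.321, 1.041, 1.117]
force: [1.4, -1.4, -0.9]
width: 0.002
```

```bash
python3 -c "
from h import *
ps()"
```

```text
t 5.27 q [-0.708  0.081  0.747  0.898 -0.084  2.002  1.615] p [ 0.4619 -0.0103  0.775 ] F [ 1.4 -1.4 -0.9] w 0.002
[[ 0.18  -0.982 -0.054]
 [ 0.016 -0.052  0.999]
 [-0.983 -0.181  0.006]]
```

Call:
move_arm --steps "-0.4 -0.2 0 0 255; -0.4 -0.2 0 0 255; -0.4 -0.2 0 0 255; -0.4 -0.2 0 0 255; -0.4 -0.2 0 0 255"

```text
clock: 5.68
position: [0.4853, -0.0057, 0.7911]
ee_rot: [-1.34, 1.007, 1.082]
force: [0.9, 0.3, -0.1]
width: 0.003
```

Call:
move_arm --steps "-0.4 -0.2 0 0 255; -0.4 -0.2 0 0 255; -0.4 -0.2 0 0 255; -0.4 -0.2 0 0 255; -0.4 -0.2 0 0 255"

```text
clock: 6.1
position: [0.4952, -0.0031, 0.8093]
ee_rot: [-1.358, 0.972, 1.045]
force: [-0.8, -0.6, 0.3]
width: 0.0
```

Call:
move_arm --steps "-0.4 -0.2 0 0 255; -0.4 -0.2 0 0 255; -0.4 -0.2 0 0 255; -0.4 -0.2 0 0 255; -0.4 -0.2 0 0 255"

```text
clock: 6.52
position: [0.4961, -0.0003, 0.8287]
ee_rot: [-1.376, 0.937, 1.008]
force: [0.3, 0.3, 0.7]
width: 0.006
```

```bash
python3 -c "
from h import *
ps()"
```

```text
t 6.52 q [-0.506  0.146  0.573  0.69  -0.122  2.002  1.603] p [ 4.961e-01 -3.000e-04  8.287e-01] F [0.3 0.3 0.7] w 0.006
[[ 0.317 -0.947 -0.053]
 [ 0.017 -0.05   0.999]
 [-0.948 -0.317 -0.   ]]
```

Call:
move_arm --steps "-0.4 -0.2 0 0 255; -0.4 -0.2 0 0 255; -0.4 -0.2 0 0 255"

```text
clock: 6.77
position: [0.4927, 0.001, 0.8488]
ee_rot: [-1.393, 0.901, 0.97]
force: [-0.3, -0.8, 0.4]
width: 0.003
```

Call:
move_arm --steps "-0.4 -0.2 0 0 255; -0.4 -0.2 0 0 255; -0.4 -0.2 0 0 255"

```text
clock: 7.02
position: [0.4851, 0.0022, 0.8684]
ee_rot: [-1.409, 0.866, 0.935]
force: [-0.3, 0.9, -0.7]
width: 0.007
```

Call:
move_arm --steps "-0.4 -0.25 0 0 255; -0.4 -0.25 0 0 255; -0.4 -0.25 0 0 255; -0.4 -0.25 0 0 255; -0.4 -0.25 0 0 255"

```text
clock: 7.43
position: [0.4818, 0.0049, 0.8866]
ee_rot: [-1.423, 0.832, 0.9]
force: [0.6, -0.5, 0.1]
width: 0.005
```

Call:
move_arm --steps "-0.4 -0.25 0 0 255; -0.4 -0.25 0 0 255; -0.4 -0.25 0 0 255; -0.4 -0.25 0 0 255; -0.4 -0.25 0 0 255"

```text
clock: 7.85
position: [0.4714, 0.0066, 0.9064]
ee_rot: [-1.438, 0.796, 0.864]
force: [-0.1, 0.3, -0.3]
width: 0.003
```

```bash
python3 -c "
from h import *
ps()"
```

```text
t 7.85 q [-0.654  0.113  0.73   0.543 -0.134  2.002  1.588] p [0.4714 0.0066 0.9064] F [-0.1  0.3 -0.3] w 0.003
[[ 0.486 -0.872 -0.051]
 [ 0.021 -0.046  0.999]
 [-0.873 -0.487 -0.005]]
```

Call:
move_arm --steps "-0.4 -0.3 0 0 255; -0.4 -0.3 0 0 255; -0.4 -0.3 0 0 255; -0.4 -0.3 0 0 255"

```text
clock: 8.18
position: [0.4693, 0.0083, 0.9245]
ee_rot: [-1.451, 0.761, 0.828]
force: [0.3, -0.0, 0.1]
width: 0.006
```

Call:
move_arm --steps "-0.4 -0.3 0 0 255; -0.4 -0.3 0 0 255; -0.4 -0.3 0 0 255; -0.4 -0.3 0 0 255"

```text
clock: 8.52
position: [0.4609, 0.0093, 0.9427]
ee_rot: [-1.463, 0.727, 0.793]
force: [-0.8, 0.0, -0.5]
width: 0.007
```

Call:
move_arm --steps "-0.4 -0.3 0 0 255; -0.4 -0.3 0 0 255; -0.4 -0.3 0 0 255; -0.4 -0.3 0 0 255"

```text
clock: 8.85
position: [0.4476, 0.01, 0.9611]
ee_rot: [-1.475, 0.692, 0.759]
force: [0.1, 0.4, -0.2]
width: 0.006
```

Call:
move_arm --steps "-0.4 -0.3 0 0 255; -0.4 -0.3 0 0 255; -0.4 -0.3 0 0 255; -0.4 -0.3 0 0 255"

```text
clock: 9.18
position: [0.4309, 0.0102, 0.9789]
ee_rot: [-1.485, 0.657, 0.724]
force: [-1.2, 0.6, 0.2]
width: 0.005
```

```bash
python3 -c "
from h import *
ps()"
```

```text
t 9.18 q [-0.929  0.07   1.     0.409 -0.127  2.002  1.575] p [0.4309 0.0102 0.9789] F [-1.2  0.6  0.2] w 0.005
[[ 0.635 -0.771 -0.049]
 [ 0.026 -0.042  0.999]
 [-0.772 -0.636 -0.006]]
```

The ratchet works: the tool now leans 39° back and points at the cupboard. Next I'll plan the left-door push in two stages. First, a finger against the side of the bar, low overlap, to swing the door to about 0.5 rad. Then the fingertips push the bar from the front under the rail.

```bash
cat >> h.py <<'E'
psi=.055; O=np.array([.747,-.0485])
X=np.array([np.cos(psi),np.sin(psi)]); Y=np.array([-np.sin(psi),np.cos(psi)])
HL=O-.0925*X+.207*Y; HR=O-.0925*X-.207*Y
def handL(t,r=.155,o=.0425):
    d=-Y*np.cos(t)-X*np.sin(t); n=np.array([d[1],-d[0]]); return HL+r*d+o*n
def handR(t,r=.155,o=.0425):
    d=Y*np.cos(t)-X*np.sin(t); n=np.array([-d[1],d[0]]); return HR+r*d+o*n
def to(tips,off=.066):
    """tool-frame shifts from present pose for list of tip targets"""
    s,M=ps(); tip=s['position']+off*M[:,0]; print('tip',tip.round(4))
    for t in tips: print(np.round(t,4),'->',((np.array(t)-tip)@M).round(4))
E
python3 -c "
from h import *
for t in (1.06,.9,.7,.5,.3,.1,0): print(t,handL(t).round(4))
for t in (0,.1,.3,.6,.9,1.2,1.4,1.6): print('R',t,handR(t).round(4))
to([(.42,.13,.6),(.42,.15,.3),(.42,.15,.205),(.505,.15,.205)])
"
```

```text
1.06 [0.4896 0.1059]
0.9 [0.4991 0.082 ]
0.7 [0.5161 0.0548]
0.5 [0.5382 0.0315]
0.3 [0.5644 0.013 ]
0.1 [5.938e-01 2.000e-04]
0 [ 0.6093 -0.004 ]
R 0 [ 0.6151 -0.1078]
R 0.1 [ 0.6001 -0.1137]
R 0.3 [ 0.5723 -0.1297]
R 0.6 [ 0.5379 -0.1632]
R 0.9 [ 0.5149 -0.2054]
R 1.2 [ 0.5055 -0.2525]
R 1.4 [ 0.5071 -0.2846]
R 1.6 [ 0.5151 -0.3157]
t 9.18 q [-0.929  0.07   1.     0.409 -0.127  2.002  1.575] p [0.4309 0.0102 0.9789] F [-1.2  0.6  0.2] w 0.005
[[ 0.635 -0.771 -0.049]
 [ 0.026 -0.042  0.999]
 [-0.772 -0.636 -0.006]]
tip [0.4728 0.0119 0.928 ]
[0.42 0.13 0.6 ] -> [0.2227 0.2443 0.1226]
[0.42 0.15 0.3 ] -> [0.4548 0.4341 0.1444]
[0.42  0.15  0.205] -> [0.5282 0.4945 0.145 ]
[0.505 0.15  0.205] -> [0.5822 0.429  0.1409]
```

Call:
move_arm --steps "0.025 0.027 0.014 0 255; 0.05 0.054 0.027 0 255; 0.075 0.081 0.04 0 255; 0.1 0.108 0.054 0 255; 0.125 0.135 0.068 0 255; 0.15 0.162 0.081 0 255; 0.175 0.19 0.095 0 255; 0.2 0.217 0.109 0 255; 0.223 0.244 0.123 0 255; 0.223 0.244 0.123 0 255"

```text
clock: 10.02
position: [0.3814, 0.122, 0.6664]
ee_rot: [-1.487, 0.657, 0.726]
force: [0.1, 0.4, 0.6]
width: 0.004
```

```bash
python3 -c "
from h import *
to([(.42,.15,.3),(.42,.15,.205),(.505,.15,.205)])
"
```

```text
t 10.02 q [-1.134 -0.406  0.163  1.691  0.605  1.415  0.694] p [0.3814 0.122  0.6664] F [0.1 0.4 0.6] w 0.004
[[ 0.635 -0.771 -0.051]
 [ 0.027 -0.043  0.999]
 [-0.772 -0.635 -0.007]]
tip [0.4233 0.1238 0.6154]
[0.42 0.15 0.3 ] -> [0.2422 0.2018 0.0284]
[0.42  0.15  0.205] -> [0.3156 0.2621 0.0291]
[0.505 0.15  0.205] -> [0.3696 0.1966 0.0248]
```

Call:
move_arm --steps "0.027 0.022 0.003 0 255; 0.054 0.045 0.006 0 255; 0.08 0.067 0.009 0 255; 0.107 0.09 0.012 0 255; 0.134 0.112 0.015 0 255; 0.16 0.134 0.02 0 255; 0.16 0.134 0.02 0 255"

```text
clock: 10.6
position: [0.3772, 0.1386, 0.4527]
ee_rot: [-1.492, 0.666, 0.729]
force: [-1.0, -1.4, -1.6]
width: 0.006
```

```bash
python3 -c "
from h import *
to([(.42,.15,.3),(.42,.15,.205),(.505,.15,.205)])
"
```

```text
t 10.6 q [-1.061 -0.377  0.126  2.182  0.693  0.987  0.402] p [0.3772 0.1386 0.4527] F [-1.  -1.4 -1.6] w 0.006
[[ 0.629 -0.776 -0.05 ]
 [ 0.02  -0.048  0.999]
 [-0.777 -0.629 -0.015]]
tip [0.4187 0.1399 0.4014]
[0.42 0.15 0.3 ] -> [0.0798 0.0624 0.0115]
[0.42  0.15  0.205] -> [0.1536 0.1221 0.0129]
[0.505 0.15  0.205] -> [0.2071 0.0562 0.0086]
```

Call:
move_arm --steps "0.03 0.018 0.006 0 255; 0.06 0.036 0.012 0 255; 0.085 0.052 0.018 0 255; 0.085 0.052 0.018 0 255"

```text
clock: 10.93
position: [0.392, 0.1583, 0.3585]
ee_rot: [-1.49, 0.661, 0.727]
force: [-0.3, -1.2, -1.2]
width: 0.004
```

```bash
python3 -c "
from h import *
to([(.44,.15,.205),(.505,.15,.205)])
"
```

```text
t 10.93 q [-1.022 -0.236  0.124  2.344  0.852  0.734  0.164] p [0.392  0.1583 0.3585] F [-0.3 -1.2 -1.2] w 0.004
[[ 0.633 -0.773 -0.05 ]
 [ 0.023 -0.046  0.999]
 [-0.774 -0.633 -0.012]]
tip [0.4338 0.1598 0.3074]
[0.44  0.15  0.205] -> [ 0.083   0.0605 -0.0089]
[0.505 0.15  0.205] -> [ 0.1241  0.0102 -0.0121]
```

Call:
move_arm --steps "0.025 0.01 -0.012 0 255; 0.055 0.01 -0.012 0 255; 0.09 0.01 -0.012 0 255; 0.124 0.01 -0.012 0 255; 0.124 0.01 -0.012 0 255; 0.124 0.01 -0.012 0 255"

```text
clock: 11.43
position: [0.4666, 0.1495, 0.261]
ee_rot: [-1.489, 0.657, 0.72]
force: [0.1, -1.1, 0.8]
width: 0.001
```

```bash
python3 -c "
from h import *
H=[handL(t)+np.array([.012,.025]) for t in (1.06,.9,.7,.5)]
to([(h[0],h[1],.207) for h in H])
for n in('side','top'): pic(n,n+'1')
"
```

```text
t 11.43 q [-0.895  0.049  0.252  2.419  1.362  0.371 -0.259] p [0.4666 0.1495 0.261 ] F [ 0.1 -1.1  0.8] w 0.001
[[ 0.638 -0.769 -0.048]
 [ 0.023 -0.043  0.999]
 [-0.77  -0.638 -0.01 ]]
tip [0.5087 0.151  0.2102]
[0.5016 0.1309 0.207 ] -> [-0.0025  0.0083 -0.0197]
[0.5111 0.107  0.207 ] -> [ 0.003   0.0021 -0.044 ]
[0.5281 0.0798 0.207 ] -> [ 0.0132 -0.0098 -0.072 ]
[0.5502 0.0565 0.207 ] -> [ 0.0267 -0.0258 -0.0964]
```

View pics/side1.png

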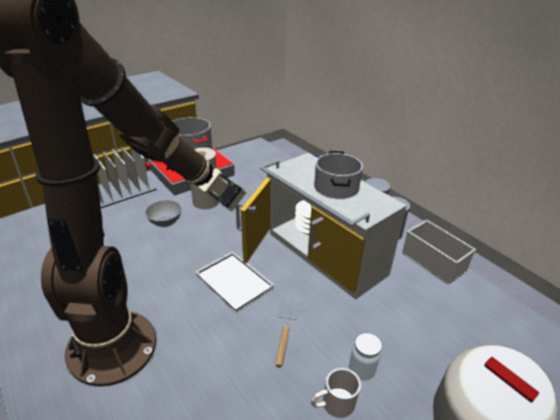

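View pics/top1.png

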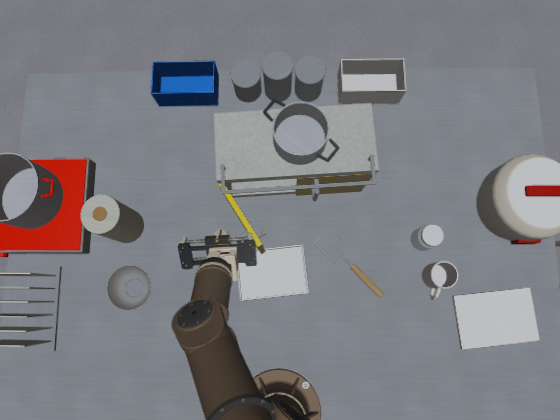

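Call:
move_arm --steps "-0.002 0.008 -0.01 0 255; -0.002 0.008 -0.02 0 255; 0 0.004 -0.035 0 255; 0.003 0.002 -0.047 0 255; 0.007 -0.003 -0.06 0 255; 0.013 -0.01 -0.074 0 255; 0.019 -0.017 -0.085 0 255; 0.027 -0.026 -0.098 0 255; 0.027 -0.026 -0.098 0 255"

```text
clock: 12.28
position: [0.5087, 0.0513, 0.2587]
ee_rot: [-1.486, 0.655, 0.718]
force: [1.3, -0.3, 0.2]
width: 0.004
```

```bash
python3 -c "
from h import *
ps()
for n in('side','top'): pic(n,n+'2')
a=cv2.imread('pics/side2.png')[130:300,150:400];b=cv2.imread('pics/top2.png')[120:290,150:400]
cv2.imwrite('pics/c2.png',cv2.resize(np.vstack([a,b]),None,fx=1.75,fy=1.75))
"
```

```text
t 12.28 q [-0.683  0.068  0.406  2.413  1.66   0.132 -0.282] p [0.5087 0.0513 0.2587] F [ 1.3 -0.3  0.2] w 0.004
[[ 0.64  -0.767 -0.046]
 [ 0.025 -0.04   0.999]
 [-0.768 -0.64  -0.006]]
```

View pics/c2.png

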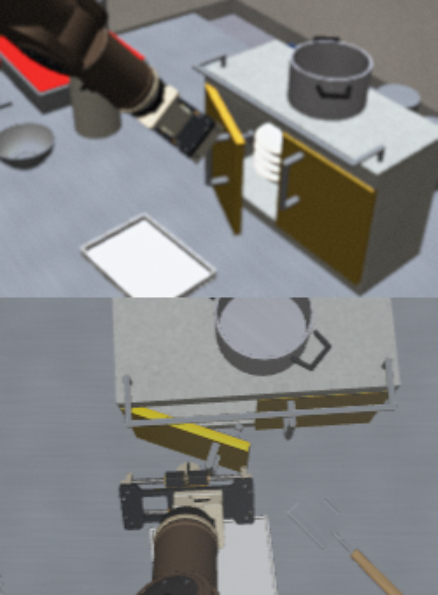

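```bash
python3 -c "
from h import *
P=np.load('pics/top2_P.npy')
q=P[170:260,205:310].reshape(-1,3); q=q[(abs(q[:,2]-.245)<.005)&(q[:,0]<.645)]
d=np.polyfit(q[:,1],q[:,0],1); print(len(q),d,q.min(0),q.max(0),'theta',np.arctan(d[0])+psi)
to([(.50,.05,.21),(.50,.028,.17),(.51,.028,.165)])
"
```

```text
358 [0.30591851 0.59078007] [ 0.47734005 -0.03997691  0.24014273] [0.64216485 0.15605634 0.24996807] theta 0.351877736447308
t 12.38 q [-0.686  0.067  0.403  2.416  1.656  0.134 -0.282] p [0.5067 0.0529 0.2575] F [-0.5  0.1 -0.3] w 0.005
[[ 0.638 -0.769 -0.048]
 [ 0.026 -0.041  0.999]
 [-0.77  -0.638 -0.006]]
tip [0.5488 0.0546 0.2066]
[0.5  0.05 0.21] -> [-0.0338  0.0356 -0.0023]
[0.5   0.028 0.17 ] -> [-0.0036  0.062  -0.024 ]
[0.51  0.028 0.165] -> [ 0.0067  0.0575 -0.0245]
```

Call:
move_arm --steps "-0.018 0.02 -0.002 0 255; -0.035 0.042 -0.006 0 255; -0.03 0.055 -0.015 0 255; -0.016 0.065 -0.022 0 255; -0.006 0.067 -0.029 0 255; -0.006 0.067 -0.029 0 255"

```text
clock: 12.88
position: [0.4527, 0.0254, 0.2302]
ee_rot: [-1.496, 0.653, 0.711]
force: [-0.2, -0.6, 0.2]
width: 0.0
```

```bash
python3 -c "
from h import *
H=[handL(t)+np.array([-.006,0]) for t in (.42,.3,.2,.1,.05,.0)]
to([(h[0],h[1],.17) for h in H])
"
```

```text
t 12.88 q [-0.558  0.039  0.288  2.562  2.34   0.205 -0.949] p [0.4527 0.0254 0.2302] F [-0.2 -0.6  0.2] w 0.0
[[ 0.645 -0.763 -0.047]
 [ 0.018 -0.046  0.999]
 [-0.764 -0.645 -0.016]]
tip [0.4952 0.0265 0.1798]
[0.5422 0.0235 0.17  ] -> [ 0.0377 -0.0294 -0.0051]
[0.5584 0.013  0.17  ] -> [ 0.048  -0.0413 -0.0163]
[0.5728 0.0059 0.17  ] -> [ 0.0571 -0.0519 -0.0241]
[5.878e-01 2.000e-04 1.700e-01] -> [ 0.0667 -0.0631 -0.0305]
[ 0.5955 -0.0021  0.17  ] -> [ 0.0716 -0.0689 -0.0331]
[ 0.6033 -0.004   0.17  ] -> [ 0.0766 -0.0748 -0.0354]
```

Call:
move_arm --steps "0.02 -0.015 0 0 255; 0.037 -0.029 -0.005 0 255; 0.048 -0.041 -0.016 0 255; 0.057 -0.052 -0.024 0 255; 0.066 -0.063 -0.03 0 255; 0.072 -0.069 -0.033 0 255; 0.078 -0.076 -0.035 0 255; 0.08 -0.079 -0.035 0 255; 0.08 -0.079 -0.035 0 255"

```text
clock: 13.63
position: [0.5578, -0.0048, 0.2155]
ee_rot: [-1.492, 0.666, 0.725]
force: [-46.0, -1.0, 24.4]
width: 0.003
```

```bash
python3 -c "
from h import *
to([])
for n in('side','top'): pic(n,n+'3')
a=cv2.imread('pics/side3.png')[130:300,150:400];b=cv2.imread('pics/top3.png')[120:290,150:400]
cv2.imwrite('pics/c3.png',cv2.resize(np.vstack([a,b]),None,fx=1.75,fy=1.75))
"
```

```text
t 13.63 q [-0.172  0.24   0.066  2.342  2.835  0.127 -1.314] p [ 0.5578 -0.0048  0.2155] F [-46.   -1.   24.4] w 0.003
[[ 0.632 -0.774 -0.047]
 [ 0.018 -0.046  0.999]
 [-0.775 -0.632 -0.015]]
tip [ 0.5994 -0.0036  0.1643]
```

View pics/c3.png

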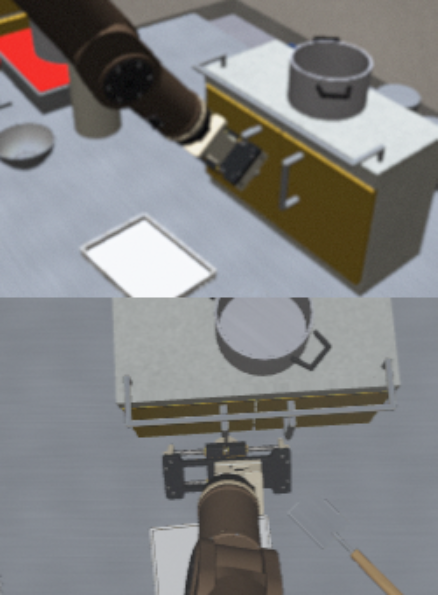

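The left door is flush and shut, and the tips press it against its stop at 46 N. I'll back off and move to the right handle.

Call:
move_arm --steps "-0.02 0.024 0.002 0 255; -0.04 0.048 0.003 0 255; -0.05 0.045 -0.02 0 255; -0.057 0.042 -0.045 0 130; -0.06 0.04 -0.075 0 100; -0.06 0.038 -0.1 0 100; -0.06 0.038 -0.105 0 100; -0.06 0.038 -0.105 0 100"

```text
clock: 14.4
position: [0.5055, -0.084, 0.2417]
ee_rot: [-1.496, 0.642, 0.709]
force: [0.2, -0.3, 0.2]
width: 0.314
```

```bash
python3 -c "
from h import *
h=handR(0)
to([(.555,h[1],.195),(h[0]-.025,h[1],.195),(h[0],h[1],.195)],.047)
for n in('side','top'): pic(n,n+'4')
a=cv2.imread('pics/side4.png')[130:300,150:400];b=cv2.imread('pics/top4.png')[120:290,150:400]
cv2.imwrite('pics/c4.png',cv2.resize(np.vstack([a,b]),None,fx=1.75,fy=1.75))
"
```

```text
t 14.4 q [ 0.276  0.14  -0.167  2.394  3.848  0.122 -2.127] p [ 0.5055 -0.084   0.2417] F [ 0.2 -0.3  0.2] w 0.314
[[ 0.651 -0.758 -0.051]
 [ 0.025 -0.047  0.999]
 [-0.759 -0.651 -0.012]]
tip [ 0.5361 -0.0829  0.206 ]
[ 0.555  -0.1078  0.195 ] -> [ 0.02   -0.0059 -0.0258]
[ 0.5901 -0.1078  0.195 ] -> [ 0.0428 -0.0325 -0.0276]
[ 0.6151 -0.1078  0.195 ] -> [ 0.0591 -0.0514 -0.0289]
```

View pics/c4.png

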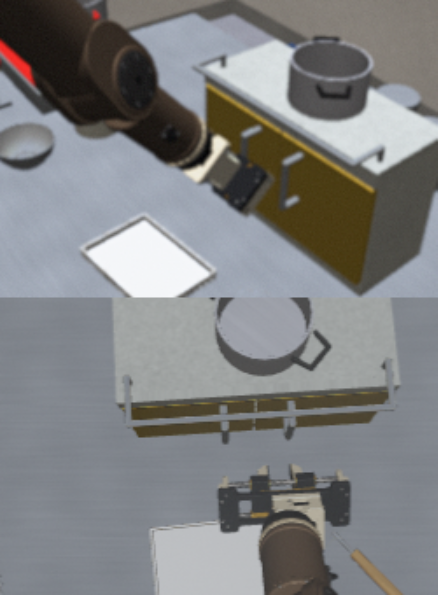

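Call:
move_arm --steps "0.01 -0.003 -0.013 0 100; 0.02 -0.006 -0.026 0 100; 0.02 -0.006 -0.026 0 100; 0.02 -0.006 -0.026 0 100"

```text
clock: 14.83
position: [0.5243, -0.1096, 0.2294]
ee_rot: [-1.494, 0.645, 0.709]
force: [-0.3, -0.1, -0.2]
width: 0.603
```

```bash
python3 -c "
from h import *
h=handR(0)
to([(h[0]-.025,h[1],.195),(h[0],h[1],.195)],.047)
"
```

```text
t 14.83 q [ 0.352  0.205 -0.184  2.354  3.922  0.15  -2.146] p [ 0.5243 -0.1096  0.2294] F [-0.3 -0.1 -0.2] w 0.603
[[ 0.649 -0.759 -0.048]
 [ 0.023 -0.044  0.999]
 [-0.76  -0.649 -0.011]]
tip [ 0.5548 -0.1085  0.1937]
[ 0.5901 -0.1078  0.195 ] -> [ 0.0219 -0.0277 -0.001 ]
[ 0.6151 -0.1078  0.195 ] -> [ 0.0382 -0.0466 -0.0022]
```

Good. I'll advance and grip.

Call:
move_arm --steps "0.01 -0.013 0 0 100; 0.022 -0.027 -0.001 0 100; 0.03 -0.038 -0.002 0 100; 0.037 -0.046 -0.002 0 100; 0.037 -0.046 -0.002 0 100; 0.037 -0.046 -0.002 0 255; 0.037 -0.046 -0.002 0 255; 0.037 -0.046 -0.002 0 255; 0.037 -0.046 -0.002 0 255; 0.037 -0.046 -0.002 0 255" --squeeze 25

```text
clock: 15.67
position: [0.5826, -0.1099, 0.231]
ee_rot: [-1.494, 0.647, 0.709]
force: [0.1, -0.5, -0.1]
width: 0.297
```

```bash
python3 -c "
from h import *
h=[handR(t) for t in (.05,.15,.3,.45,.6)]
to([(a[0],a[1],.194) for a in h],.047)
for n in('side','top'): pic(n,n+'5')
a=cv2.imread('pics/side5.png')[130:300,150:400];b=cv2.imread('pics/top5.png')[120:290,150:400]
cv2.imwrite('pics/c5.png',cv2.resize(np.vstack([a,b]),None,fx=1.75,fy=1.75))
"
```

```text
t 15.67 q [ 0.237  0.272 -0.089  2.24   4.14   0.121 -2.39 ] p [ 0.5826 -0.1099  0.231 ] F [ 0.1 -0.5 -0.1] w 0.297
[[ 0.648 -0.76  -0.048]
 [ 0.022 -0.044  0.999]
 [-0.761 -0.649 -0.012]]
tip [ 0.613  -0.1089  0.1953]
[ 0.6075 -0.1106  0.194 ] -> [-0.0027  0.0051 -0.0014]
[ 0.5929 -0.1172  0.194 ] -> [-0.0123  0.0165 -0.0073]
[ 0.5723 -0.1297  0.194 ] -> [-0.0259  0.0327 -0.0188]
[ 0.5538 -0.1452  0.194 ] -> [-0.0382  0.0474 -0.0334]
[ 0.5379 -0.1632  0.194 ] -> [-0.049   0.0603 -0.0507]
```

View pics/c5.png

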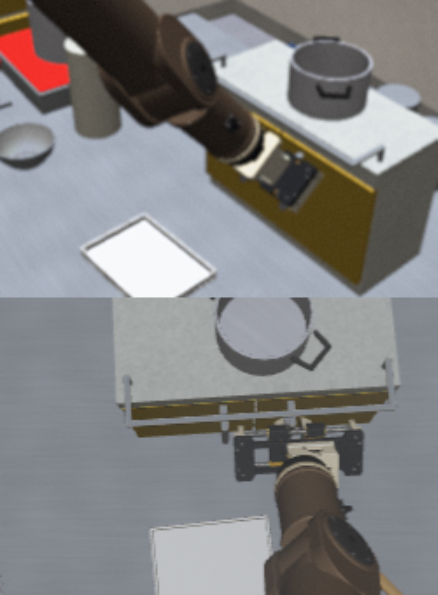

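Call:
move_arm --steps "0 0 0 0 255; 0 0 0 0 255; 0 0 0 0 255; 0 0 0 0 255; -0.003 0.005 -0.001 0 255; -0.007 0.01 -0.004 0 255; -0.012 0.016 -0.007 0 255; -0.019 0.025 -0.013 0 255; -0.026 0.033 -0.019 0 255; -0.026 0.033 -0.019 0 255"

```text
clock: 16.6
position: [0.5414, -0.1275, 0.2306]
ee_rot: [-1.495, 0.638, 0.713]
force: [-8.1, 12.9, 9.6]
width: 0.12
```

```bash
python3 -c "
from h import *
h=[handR(t) for t in (.3,.45,.6,.7)]
to([(a[0],a[1],.194) for a in h],.047)
"
```

```text
t 16.6 q [ 0.312  0.229 -0.09   2.312  4.209  0.181 -2.398] p [ 0.5414 -0.1275  0.2306] F [-8.1 12.9  9.6] w 0.12
[[ 0.651 -0.757 -0.055]
 [ 0.029 -0.048  0.998]
 [-0.759 -0.651 -0.009]]
tip [ 0.572  -0.1262  0.1949]
[ 0.5723 -0.1297  0.194 ] -> [ 0.0008  0.0005 -0.0035]
[ 0.5538 -0.1452  0.194 ] -> [-0.0117  0.0152 -0.018 ]
[ 0.5379 -0.1632  0.194 ] -> [-0.0225  0.0281 -0.0351]
[ 0.5288 -0.1765  0.194 ] -> [-0.0288  0.0356 -0.0479]
```

Call:
move_arm --steps "-0.006 0.008 -0.008 0 255; -0.012 0.015 -0.016 0 255; -0.018 0.022 -0.025 0 255; -0.022 0.028 -0.034 0 255; -0.026 0.032 -0.041 0 255; -0.026 0.032 -0.041 0 255; -0.026 0.032 -0.041 0 150; -0.026 0.032 -0.041 0 150; -0.026 0.032 -0.041 0 150; -0.026 0.032 -0.041 0 150"

```text
clock: 17.43
position: [0.503, -0.1742, 0.2291]
ee_rot: [-1.494, 0.647, 0.709]
force: [0.3, 0.4, -0.2]
width: 0.361
```

```bash
python3 -c "
from h import *
to([],.047)
for n in('side','top'): pic(n,n+'6')
a=cv2.imread('pics/side6.png')[130:300,200:450];b=cv2.imread('pics/top6.png')[120:290,200:450]
cv2.imwrite('pics/c6.png',cv2.resize(np.vstack([a,b]),None,fx=1.75,fy=1.75))
"
```

```text
t 17.43 q [ 0.474  0.212 -0.102  2.342  4.43   0.253 -2.501] p [ 0.503  -0.1742  0.2291] F [ 0.3  0.4 -0.2] w 0.361
[[ 0.649 -0.76  -0.048]
 [ 0.022 -0.044  0.999]
 [-0.761 -0.649 -0.012]]
tip [ 0.5335 -0.1731  0.1934]
```

View pics/c6.png

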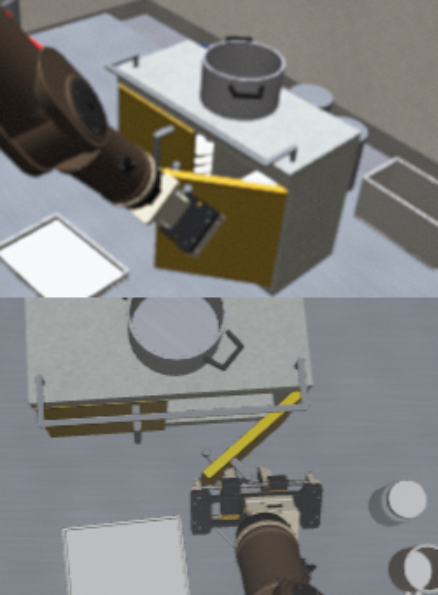

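Call:
move_arm --steps "-0.02 0.024 0.001 0 150; -0.04 0.046 0.003 0 150; -0.06 0.06 0.004 0 200; -0.085 0.04 0.01 0 255; -0.105 0.025 0.03 0 255; -0.11 0.02 0.06 0 255; -0.11 0.02 0.09 0 255; -0.11 0.02 0.11 0 255; -0.11 0.02 0.11 0 255"

```text
clock: 18.28
position: [0.4145, -0.0855, 0.2692]
ee_rot: [-1.495, 0.644, 0.68]
force: [-6.8, -32.0, -9.2]
width: 0.008
```

```bash
python3 -c "
from h import *
P=None
d=pic('top','top7'); P=np.load('pics/top7_P.npy'); pic('side','side7')
q=P[165:260,290:385].reshape(-1,3); q=q[(abs(q[:,2]-.246)<.006)&(q[:,0]<.65)&(q[:,0]>.4)]
if len(q)>20:
    r=cv2.minAreaRect(q[:,:2].astype(np.float32)); print(len(q),r,cv2.boxPoints(r).round(3).tolist())
for t in (.65,.7,.9,1.1,1.3,1.45): print(t,handR(t,.205,0).round(3),(handR(t,.185,-.0075)).round(3))
to([])
b=cv2.imread('pics/top7.png')[120:290,200:450]
cv2.imwrite('pics/c7.png',cv2.resize(b,None,fx=3,fy=3))
"
```

```text
432 ((0.5473208427429199, -0.14692872762680054), (0.21116629242897034, 0.21160228550434113), 3.201726198196411) [[0.4359999895095825, -0.04699999839067459], [0.4480000138282776, -0.257999986410141], [0.6589999794960022, -0.24699999392032623], [0.6470000147819519, -0.03500000014901161]]
0.65 [ 0.533 -0.104] [ 0.552 -0.115]
0.7 [ 0.526 -0.111] [ 0.545 -0.12 ]
0.9 [ 0.499 -0.142] [ 0.519 -0.147]
1.1 [ 0.478 -0.177] [ 0.5   -0.179]
1.3 [ 0.466 -0.216] [ 0.487 -0.213]
1.45 [ 0.461 -0.247] [ 0.482 -0.241]
t 18.38 q [ 0.128 -0.093  0.011  2.543  4.459  0.121 -2.732] p [ 0.4148 -0.0756  0.2704] F [ 0.8 -0.4  0.2] w 0.0
[[ 0.666 -0.744 -0.054]
 [ 0.025 -0.05   0.998]
 [-0.745 -0.667 -0.014]]
tip [ 0.4588 -0.074   0.2212]
```

View pics/c7.png

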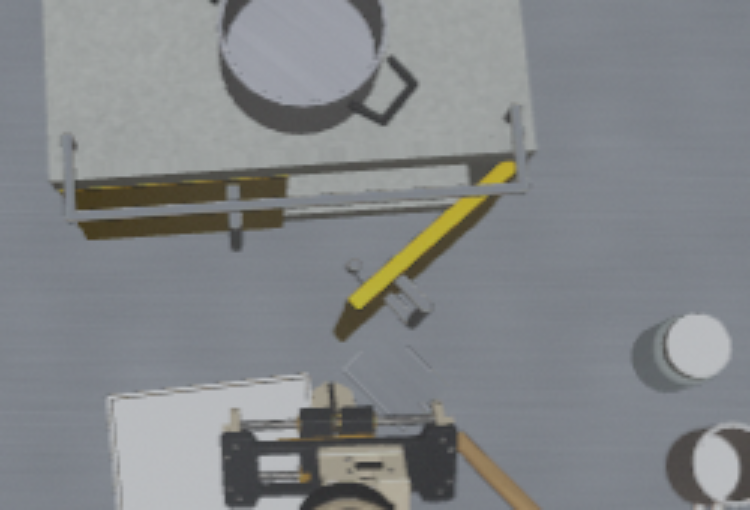

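```bash
python3 -c "
from h import *
P=np.load('pics/top7_P.npy')
for u,v in [(319,221),(330,212),(345,197),(360,183)]: print(P[v-1:v+2,u-1:u+2].reshape(-1,3).mean(0).round(3))
q=P[175:225,310:375].reshape(-1,3); q=q[abs(q[:,2]-.245)<.004]; q=q[(q[:,0]>.5)&(q[:,0]<.63)]; d=np.polyfit(q[:,0],q[:,1],1); print(d,'theta',np.arctan(-1/d[0])-psi, 'y at .55',np.polyval(d,.55))
to([(.47,-.055,.24),(.55,-.065,.23)])
"
```

```text
[ 0.532 -0.11   0.245]
[ 0.556 -0.139  0.247]
[ 0.596 -0.18   0.245]
[ 0.617 -0.209  0.31 ]
[-1.1557689  0.5113369] theta 0.6582667510258225 y at .55 -0.12433599868306389
t 18.38 q [ 0.128 -0.093  0.011  2.543  4.459  0.121 -2.732] p [ 0.4148 -0.0756  0.2704] F [ 0.8 -0.4  0.2] w 0.0
[[ 0.666 -0.744 -0.054]
 [ 0.025 -0.05   0.998]
 [-0.745 -0.667 -0.014]]
tip [ 0.4588 -0.074   0.2212]
[ 0.47  -0.055  0.24 ] -> [-0.0061 -0.0218  0.0181]
[ 0.55  -0.065  0.23 ] -> [ 0.0544 -0.0742  0.0039]
```

Call:
move_arm --steps "-0.003 -0.01 0.01 0 255; -0.004 -0.025 0.018 0 255; 0.01 -0.04 0.016 0 255; 0.025 -0.052 0.012 0 255; 0.04 -0.063 0.008 0 255; 0.054 -0.074 0.004 0 255; 0.054 -0.074 0.004 0 255"

```text
clock: 18.97
position: [0.489, -0.0855, 0.2749]
ee_rot: [-1.502, 0.626, 0.687]
force: [0.3, 0.0, 0.2]
width: 0.001
```

```bash
python3 -c "
from h import *
# tip centre y such that finger -y face touches inner face near r=.17
for t in (.66,.8,.95,1.1,1.25,1.35,1.45):
    p=handR(t,.17,-.0075); print(t,p.round(3))
to([(*(handR(t,.17,-.0075)+np.array([0.005,.019])),.23) for t in (.7,.8,.95,1.1,1.25,1.35,1.45)])
"
```

```text
0.66 [ 0.56  -0.127]
0.8 [ 0.543 -0.143]
0.95 [ 0.527 -0.163]
1.1 [ 0.514 -0.185]
1.25 [ 0.504 -0.208]
1.35 [ 0.5   -0.225]
1.45 [ 0.497 -0.242]
t 18.97 q [ 0.101  0.034  0.035  2.41   4.459  0.117 -2.741] p [ 0.489  -0.0855  0.2749] F [0.3 0.  0.2] w 0.001
[[ 0.669 -0.741 -0.048]
 [ 0.022 -0.045  0.999]
 [-0.743 -0.67  -0.014]]
tip [ 0.5332 -0.084   0.2259]
[ 0.56   -0.1123  0.23  ] -> [ 0.0143 -0.0213 -0.0296]
[ 0.5477 -0.1241  0.23  ] -> [ 0.0058 -0.0117 -0.0407]
[ 0.5315 -0.1438  0.23  ] -> [-0.0055  0.0012 -0.0597]
[ 0.5185 -0.1657  0.23  ] -> [-0.0146  0.0118 -0.0809]
[ 0.509  -0.1894  0.23  ] -> [-0.0216  0.0199 -0.1041]
[ 0.5046 -0.2058  0.23  ] -> [-0.0249  0.0239 -0.1203]
[ 0.5019 -0.2226  0.23  ] -> [-0.027   0.0267 -0.1369]
```

Call:
move_arm --steps "0 0 0.003 -0.1 255; 0.003 -0.004 0.003 -0.2 255; 0.005 -0.01 0 -0.25 255; 0.006 -0.01 -0.01 -0.25 255; 0.006 -0.01 -0.02 -0.25 255; 0.006 -0.01 -0.02 -0.25 255"

```text
clock: 19.47
position: [0.5024, -0.0863, 0.2751]
ee_rot: [-1.742, 0.513, 0.802]
force: [-35.5, 42.8, 36.0]
width: 0.003
```

```bash
python3 -c "
from h import *
to([(*(handR(t,.17,-.0075)+np.array([0.005,.019])),.23) for t in (.7,.8,.95,1.1,1.25,1.35,1.45)])
pic('top','top8');pic('side','side8')
a=cv2.imread('pics/side8.png')[130:300,200:450];b=cv2.imread('pics/top8.png')[120:290,200:450]
cv2.imwrite('pics/c8.png',cv2.resize(np.vstack([a,b]),None,fx=1.75,fy=1.75))
"
```

```text
t 19.47 q [ 0.319  0.074 -0.165  2.374  4.46   0.152 -2.449] p [ 0.5024 -0.0863  0.2751] F [-35.5  42.8  36. ] w 0.003
[[ 0.677 -0.688 -0.26 ]
 [ 0.052 -0.309  0.95 ]
 [-0.734 -0.657 -0.174]]
tip [ 0.5471 -0.0829  0.2267]
[ 0.56   -0.1123  0.23  ] -> [ 0.0048 -0.0019 -0.0319]
[ 0.5477 -0.1241  0.23  ] -> [-0.0042  0.0102 -0.0398]
[ 0.5315 -0.1438  0.23  ] -> [-0.0161  0.0274 -0.0544]
[ 0.5185 -0.1657  0.23  ] -> [-0.0261  0.0431 -0.0718]
[ 0.509  -0.1894  0.23  ] -> [-0.0338  0.057  -0.0918]
[ 0.5046 -0.2058  0.23  ] -> [-0.0376  0.0651 -0.1063]
[ 0.5019 -0.2226  0.23  ] -> [-0.0403  0.0721 -0.1215]
```

View pics/c8.png

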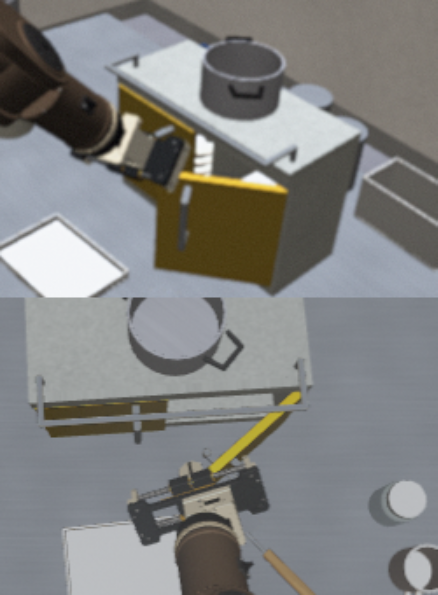

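```bash
python3 -c "
from h import *
s,M=ps(); print(s['ft_torque'])
a=cv2.imread('pics/side8.png')[195:295,260:360]
cv2.imwrite('pics/c8b.png',cv2.resize(a,None,fx=6,fy=6,interpolation=cv2.INTER_CUBIC))
"
```

```text
t 19.57 q [ 0.326  0.074 -0.172  2.375  4.46   0.15  -2.45 ] p [ 0.5016 -0.087   0.2748] F [-35.9  42.7  35.4] w 0.004
[[ 0.677 -0.69  -0.258]
 [ 0.05  -0.307  0.95 ]
 [-0.735 -0.656 -0.174]]
[6.42001449 1.36825747 5.78346051]
```

View pics/c8b.png

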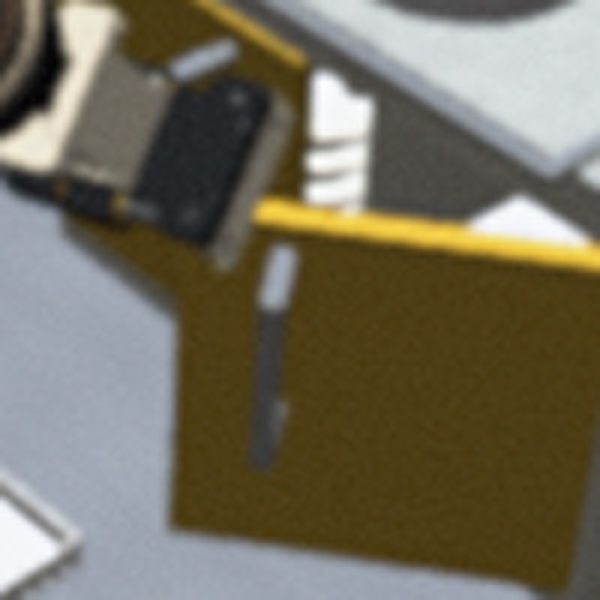

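```bash
python3 -c "
from h import *
P=np.load('pics/top7_P.npy')
for v in range(205,213,2): print([tuple(P[v,u].round(3)) for u in (315,317,319,321)])
a=cv2.imread('pics/top8.png')[185:245,280:360]
cv2.imwrite('pics/c8c.png',cv2.resize(a,None,fx=8,fy=8,interpolation=cv2.INTER_CUBIC))
to([])
"
```

```text
[(np.float64(0.623), np.float64(-0.119), np.float64(0.003)), (np.float64(0.624), np.float64(-0.126), np.float64(-0.002)), (np.float64(0.625), np.float64(-0.132), np.float64(-0.002)), (np.float64(0.624), np.float64(-0.139), np.float64(-0.001))]
[(np.float64(0.617), np.float64(-0.119), np.float64(0.002)), (np.float64(0.569), np.float64(-0.106), np.float64(0.245)), (np.float64(0.568), np.float64(-0.11), np.float64(0.25)), (np.float64(0.617), np.float64(-0.138), np.float64(0.0))]
[(np.float64(0.611), np.float64(-0.119), np.float64(0.003)), (np.float64(0.564), np.float64(-0.105), np.float64(0.248)), (np.float64(0.564), np.float64(-0.11), np.float64(0.248)), (np.float64(0.611), np.float64(-0.138), np.float64(0.003))]
[(np.float64(0.605), np.float64(-0.119), np.float64(-0.0)), (np.float64(0.606), np.float64(-0.126), np.float64(-0.006)), (np.float64(0.56), np.float64(-0.111), np.float64(0.237)), (np.float64(0.559), np.float64(-0.116), np.float64(0.245))]
t 19.57 q [ 0.326  0.074 -0.172  2.375  4.46   0.15  -2.45 ] p [ 0.5016 -0.087   0.2748] F [-35.9  42.7  35.4] w 0.004
[[ 0.677 -0.69  -0.258]
 [ 0.05  -0.307  0.95 ]
 [-0.735 -0.656 -0.174]]
tip [ 0.5463 -0.0837  0.2263]
```

View pics/c8c.png

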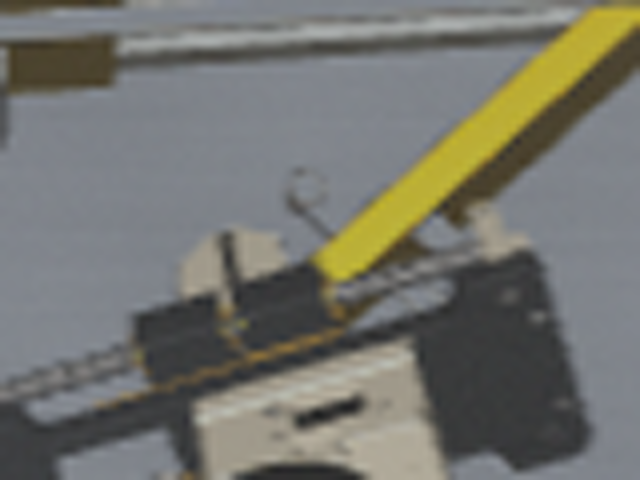

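```bash
python3 -c "
from h import *
s,M=ps()
for w in [(-.02,.015,.02),(-.05,.05,.06),(-.05,.06,.08)]: print((np.array(w)@M).round(4))
th=.658; d=Y*np.cos(th)-X*np.sin(th); n=np.array([-d[1],d[0]])
for p in [(.566,-.108),(.560,-.113)]:
  v=np.array(p)-HR; print('roller r',v@d,'out',v@n)
P=np.load('pics/side7_P.npy'); 
v=np.array([P[...,0]-HR[0],P[...,1]-HR[1]]); r=v[0]*d[0]+v[1]*d[1]; o=v[0]*n[0]+v[1]*n[1]
m=(o<-.012)&(o>-.07)&(r>.12)&(r<.21)&(P[...,2]>.1)&(P[...,2]<.27)
print(m.sum()); print(np.c_[r[m],o[m],P[m][:,2]].round(3)[:40])
"
```

```text
t 19.57 q [ 0.326  0.074 -0.172  2.375  4.46   0.15  -2.45 ] p [ 0.5016 -0.087   0.2748] F [-35.9  42.7  35.4] w 0.004
[[ 0.677 -0.69  -0.258]
 [ 0.05  -0.307  0.95 ]
 [-0.735 -0.656 -0.174]]
[-0.0275 -0.0039  0.016 ]
[-0.0754 -0.0202  0.05  ]
[-0.0896 -0.0364  0.0561]
roller r 0.18060204325627935 out -0.023947200867912032
roller r 0.1807446639512779 out -0.016138253478067677
19
[[ 0.181 -0.022  0.248]
 [ 0.178 -0.023  0.248]
 [ 0.176 -0.028  0.245]
 [ 0.184 -0.023  0.244]
 [ 0.181 -0.021  0.246]
 [ 0.178 -0.022  0.245]
 [ 0.175 -0.022  0.246]
 [ 0.184 -0.022  0.24 ]
 [ 0.18  -0.019  0.243]
 [ 0.178 -0.019  0.244]
 [ 0.175 -0.023  0.242]
 [ 0.183 -0.02   0.239]
 [ 0.18  -0.017  0.242]
 [ 0.177 -0.019  0.241]
 [ 0.175 -0.02   0.24 ]
 [ 0.182 -0.013  0.24 ]
 [ 0.18  -0.017  0.238]
 [ 0.176 -0.013  0.241]
 [ 0.175 -0.021  0.236]]
```

Call:
move_arm --steps "-0.014 -0.002 0.008 0 255; -0.028 -0.004 0.016 0 255; -0.05 -0.012 0.033 0 255; -0.075 -0.02 0.05 -0.05 255; -0.09 -0.036 0.056 -0.15 255; -0.09 -0.036 0.056 -0.27 255; -0.09 -0.036 0.056 -0.39 255; -0.09 -0.036 0.056 -0.51 255; -0.09 -0.036 0.056 -0.63 255; -0.09 -0.036 0.056 -0.75 255"

```text
clock: 20.4
position: [0.4551, -0.0357, 0.3226]
ee_rot: [-2.346, 0.277, 0.927]
force: [0.4, -0.6, -0.2]
width: 0.003
```

```bash
python3 -c "
from h import *
to([])"
```

```text
t 20.4 q [ 0.685 -0.115 -0.627  2.436  4.459  0.118 -1.965] p [ 0.4551 -0.0357  0.3226] F [ 0.4 -0.6 -0.2] w 0.003
[[ 0.735 -0.391 -0.554]
 [ 0.024 -0.801  0.598]
 [-0.678 -0.452 -0.58 ]]
tip [ 0.5036 -0.0341  0.2779]
```

Call:
move_arm --steps "0 0 0 -0.12 255; 0 0 0 -0.24 255; 0 0 0 -0.36 255; 0 0 0 -0.48 255; 0 0 0 -0.6 255; 0 0 0 -0.65 255; 0 0 0 -0.65 255"

```text
clock: 20.98
position: [0.4552, -0.0355, 0.3221]
ee_rot: [-2.922, -0.039, 1.143]
force: [0.2, -0.6, -0.6]
width: 0.008
```

```bash
python3 -c "
from h import *
E=[handR(t,.205,-.0075) for t in (.66,.8,.95,1.1,1.25,1.4)]
print(np.round(E,3))
to([(.52,-.06,.23),(.55,-.07,.19)]+[(e[0]+.022,e[1]+.012,.19) for e in E])
pic('top','top9');pic('side','side9')
a=cv2.imread('pics/side9.png')[130:300,200:450];b=cv2.imread('pics/top9.png')[120:290,200:450]
cv2.imwrite('pics/c9.png',cv2.resize(np.vstack([a,b]),None,fx=1.75,fy=1.75))
"
```

```text
[[ 0.537 -0.101]
 [ 0.516 -0.12 ]
 [ 0.497 -0.144]
 [ 0.482 -0.171]
 [ 0.47  -0.199]
 [ 0.463 -0.229]]
t 20.98 q [ 0.685 -0.113 -0.628  2.436  4.459  0.118 -1.318] p [ 0.4552 -0.0355  0.3221] F [ 0.2 -0.6 -0.6] w 0.008
[[ 0.734  0.022 -0.679]
 [ 0.025 -1.    -0.006]
 [-0.679 -0.013 -0.734]]
tip [ 0.5036 -0.0338  0.2773]
[ 0.52 -0.06  0.23] -> [0.0435 0.0271 0.0238]
[ 0.55 -0.07  0.19] -> [0.0924 0.0383 0.0328]
[ 0.5593 -0.0886  0.19  ] -> [0.0987 0.057  0.0266]
[ 0.5383 -0.1081  0.19  ] -> [0.0828 0.0761 0.041 ]
[ 0.519 -0.132  0.19 ] -> [0.0681 0.0996 0.0542]
[ 0.5035 -0.1586  0.19  ] -> [0.0561 0.1258 0.0649]
[ 0.4922 -0.1872  0.19  ] -> [0.047  0.1542 0.0727]
[ 0.4853 -0.2171  0.19  ] -> [0.0412 0.1839 0.0776]
```

View pics/c9.png

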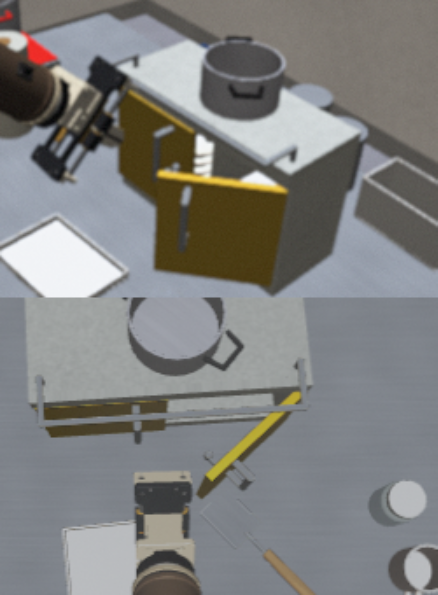

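Call:
move_arm --steps "0.025 0.015 0.012 0 255; 0.048 0.03 0.022 0 255; 0.07 0.036 0.03 0 255; 0.09 0.042 0.034 0 255; 0.09 0.06 0.034 0 255; 0.083 0.076 0.041 0 255; 0.083 0.076 0.041 0 255"

```text
clock: 21.67
position: [0.4877, -0.0932, 0.2486]
ee_rot: [-2.924, -0.039, 1.138]
force: [1.8, 1.0, 2.2]
width: 0.005
```

```bash
python3 -c "
from h import *
E=[handR(t,.205,-.0075) for t in (.8,.95,1.1,1.25,1.4,1.5)]
to([(e[0]+.022,e[1]+.012,.19) for e in E])
pic('top','top10');pic('side','side10')
a=cv2.imread('pics/side10.png')[130:300,200:450];b=cv2.imread('pics/top10.png')[120:290,200:450]
cv2.imwrite('pics/c10.png',cv2.resize(np.vstack([a,b]),None,fx=1.75,fy=1.75))
"
```

```text
t 21.67 q [ 0.711  0.162 -0.578  2.469  3.378  0.287 -0.062] p [ 0.4877 -0.0932  0.2486] F [1.8 1.  2.2] w 0.005
[[ 0.737  0.021 -0.676]
 [ 0.024 -1.    -0.005]
 [-0.676 -0.012 -0.737]]
tip [ 0.5363 -0.0916  0.204 ]
[ 0.5383 -0.1081  0.19  ] -> [0.0105 0.0167 0.0091]
[ 0.519 -0.132  0.19 ] -> [-0.0043  0.0402  0.0222]
[ 0.5035 -0.1586  0.19  ] -> [-0.0164  0.0665  0.0328]
[ 0.4922 -0.1872  0.19  ] -> [-0.0254  0.0948  0.0407]
[ 0.4853 -0.2171  0.19  ] -> [-0.0312  0.1246  0.0455]
[ 0.4832 -0.2375  0.19  ] -> [-0.0333  0.1449  0.047 ]
```

View pics/c10.png

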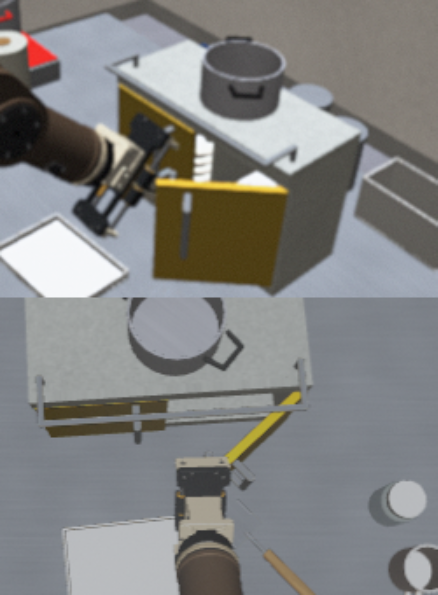

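Call:
move_arm --steps "0.008 0.01 0.006 0 255; 0.009 0.02 0.009 0 255; 0.002 0.031 0.015 0 255; -0.004 0.042 0.021 0 255; -0.01 0.054 0.027 0 255; -0.016 0.067 0.031 0 255; -0.016 0.067 0.031 0 255"

```text
clock: 22.35
position: [0.4535, -0.1633, 0.2346]
ee_rot: [-2.917, -0.031, 1.144]
force: [0.6, 0.0, -0.2]
width: 0.006
```

```bash
python3 -c "
from h import *
E=[handR(t,.205,-.0075) for t in (1.1,1.25,1.4,1.5)]
to([(e[0]+.022,e[1]+.012,.195) for e in E])
pic('top','top11');pic('side','side11')
a=cv2.imread('pics/side11.png')[130:300,200:450];b=cv2.imread('pics/top11.png')[120:290,200:450]
cv2.imwrite('pics/c11.png',cv2.resize(np.vstack([a,b]),None,fx=1.75,fy=1.75))
"
```

```text
t 22.35 q [ 1.071  0.222 -0.69   2.47   3.831  0.323 -0.287] p [ 0.4535 -0.1633  0.2346] F [ 0.6  0.  -0.2] w 0.006
[[ 0.733  0.015 -0.68 ]
 [ 0.021 -1.     0.   ]
 [-0.68  -0.015 -0.733]]
tip [ 0.5019 -0.1619  0.1898]
[ 0.5035 -0.1586  0.195 ] -> [-0.0023 -0.0033 -0.0049]
[ 0.4922 -0.1872  0.195 ] -> [-0.0112  0.0251  0.0028]
[ 0.4853 -0.2171  0.195 ] -> [-0.0169  0.0549  0.0075]
[ 0.4832 -0.2375  0.195 ] -> [-0.0189  0.0753  0.0089]
```

View pics/c11.png

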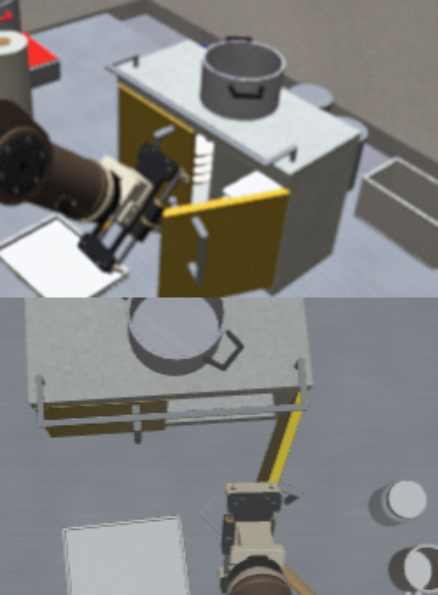

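Working nicely: the door is at about 1.1–1.2 rad and the left one is still shut. I'll keep sweeping.

Call:
move_arm --steps "-0.004 0.01 0 0 255; -0.008 0.02 0.001 0 255; -0.012 0.03 0.003 0 255; -0.015 0.041 0.005 0 255; -0.017 0.053 0.007 0 255; -0.018 0.065 0.008 0 255; -0.019 0.076 0.009 0 255; -0.019 0.085 0.009 0 255; -0.019 0.085 0.009 0 255"

```text
clock: 23.2
position: [0.4374, -0.2473, 0.2397]
ee_rot: [-2.92, -0.037, 1.142]
force: [-0.8, -0.7, -0.0]
width: 0.003
```

```bash
python3 -c "
from h import *
s,M=ps()
pic('top','top12');pic('side','side12')
for w in [(-.0,.03,0.0),(-.0,.05,.02),(-.03,.06,.08)]: print((np.array(w)@M).round(4))
a=cv2.imread('pics/side12.png')[130:300,200:450];b=cv2.imread('pics/top12.png')[120:290,200:450]
cv2.imwrite('pics/c12.png',cv2.resize(np.vstack([a,b]),None,fx=1.75,fy=1.75))
"
```

```text
t 23.2 q [ 1.41   0.31  -0.812  2.362  4.42   0.305 -0.652] p [ 0.4374 -0.2473  0.2397] F [-0.8 -0.7 -0. ] w 0.003
[[ 0.734  0.02  -0.678]
 [ 0.024 -1.    -0.003]
 [-0.678 -0.014 -0.735]]
[ 0.0007 -0.03   -0.0001]
[-0.0124 -0.0503 -0.0148]
[-0.0749 -0.0617 -0.0386]
```

View pics/c12.png

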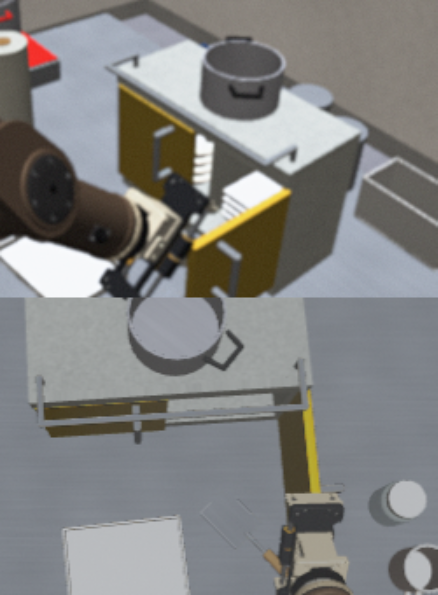

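Call:
move_arm --steps "0 -0.02 0 0 255; 0 -0.045 0 0 255; -0.01 -0.065 -0.012 0 255; -0.03 -0.075 -0.02 0 255; -0.05 -0.08 -0.025 0 255; -0.07 -0.08 -0.03 0 255; -0.08 -0.08 -0.035 0 255; -0.08 -0.08 -0.035 0 255; -0.08 -0.08 -0.035 0 255"

```text
clock: 24.05
position: [0.4137, -0.1666, 0.275]
ee_rot: [2.898, 0.013, -1.16]
force: [0.4, -0.5, -0.1]
width: 0.009
```

```bash
python3 -c "
from h import *
s,M=ps(); print(abs(s['dq']).max())
pic('top','top13');pic('side','side13')
P0=np.load('pics/top0_P.npy');P=np.load('pics/top13_P.npy')
q=P[180:260,330:400].reshape(-1,3); q=q[(abs(q[:,2]-.245)<.005)&(q[:,0]<.64)&(q[:,1]<-.2)&(q[:,0]>.45)]
d=np.polyfit(q[:,0],q[:,1],1); print(len(q),d,'theta R',np.pi/2-np.arctan(d[0])*-1-psi if 0 else np.arctan2(1,-d[0])-psi,q.min(0),q.max(0))
S=np.load('pics/side13_P.npy'); hsv=cv2.cvtColor(cv2.imread('pics/side13.png'),cv2.COLOR_BGR2HSV)
y=(hsv[...,0]>15)&(hsv[...,0]<38)&(hsv[...,1]>120); c=S[y]
v=c[:,:2]-O; xx=v@X; yy=v@Y; m=(yy>.02)&(yy<.2)&(xx<-.05)&(c[:,2]<.23)&(c[:,2]>.05)
print(m.sum(),'left door x_prime fit',np.polyfit(yy[m],xx[m],1),np.median(xx[m]))
a=cv2.imread('pics/side13.png'); b=cv2.imread('pics/top13.png'); cv2.imwrite('pics/c13.png',cv2.resize(np.hstack([a,b]),(800,300),interpolation=cv2.INTER_AREA))
"
```

```text
t 24.05 q [ 0.759  0.009 -0.253  2.497  4.437  0.372 -0.888] p [ 0.4137 -0.1666  0.275 ] F [ 0.4 -0.5 -0.1] w 0.009
[[ 0.724  0.015 -0.69 ]
 [ 0.    -1.    -0.022]
 [-0.69   0.016 -0.724]]
1.560006803697048
398 [ 0.02160656 -0.27458792] theta R 1.5373995293633074 [ 0.46321818 -0.27548331  0.24008074] [ 0.63990948 -0.23626662  0.24995025]
909 left door x_prime fit [ 0.04326085 -0.1076718 ] -0.10030132179452331
```

View pics/c13.png

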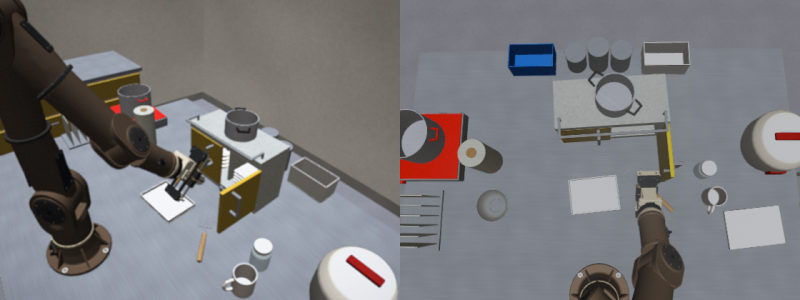

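The right door measures 1.54 rad. The left door's rough fit shows a slight slope, so I'll check it properly.

```bash
python3 -c "
from h import *
d=pic('side','side14'); pic('top','top14')
for f in('side4','side7','side12','side14'):
    S=np.load(f'pics/{f}_P.npy'); im=cv2.imread(f'pics/{f}.png'); hsv=cv2.cvtColor(im,cv2.COLOR_BGR2HSV)
    y=((hsv[...,0]>15)&(hsv[...,0]<38)&(hsv[...,1]>120)).astype(np.uint8); y=cv2.erode(y,np.ones((3,3)))>0
    c=S[y]; v=c[:,:2]-O; xx=v@X; yy=v@Y; m=(yy>.01)&(yy<.2)&(abs(xx+.1)<.02)&(c[:,2]<.235)&(c[:,2]>.04); xx=xx[m];yy=yy[m]
    for _ in range(4):
        p=np.polyfit(yy,xx,1); r=xx-np.polyval(p,yy); k=abs(r)<2*r.std(); xx=xx[k];yy=yy[k]
    print(f,len(xx),p.round(4),'x at y=.02',np.polyval(p,.02).round(4),yy.min().round(3),yy.max().round(3))
a=cv2.imread('pics/side14.png')[150:300,240:400];b=cv2.imread('pics/top14.png')[100:220,200:400]
cv2.imwrite('pics/c14a.png',cv2.resize(a,None,fx=4,fy=4,interpolation=cv2.INTER_CUBIC));cv2.imwrite('pics/c14b.png',cv2.resize(b,None,fx=4,fy=4,interpolation=cv2.INTER_CUBIC))
print(abs(st()['dq']).max())
"
```

```text
side4 603 [-0.0052 -0.0998] x at y=.02 -0.0999 0.01 0.192
side7 940 [-0.0046 -0.0998] x at y=.02 -0.0999 0.01 0.193
side12 1015 [-0.0052 -0.0998] x at y=.02 -0.0999 0.01 0.193
side14 815 [-0.0069 -0.0996] x at y=.02 -0.0997 0.01 0.193
0.0817812185626483
```

View pics/c14b.png

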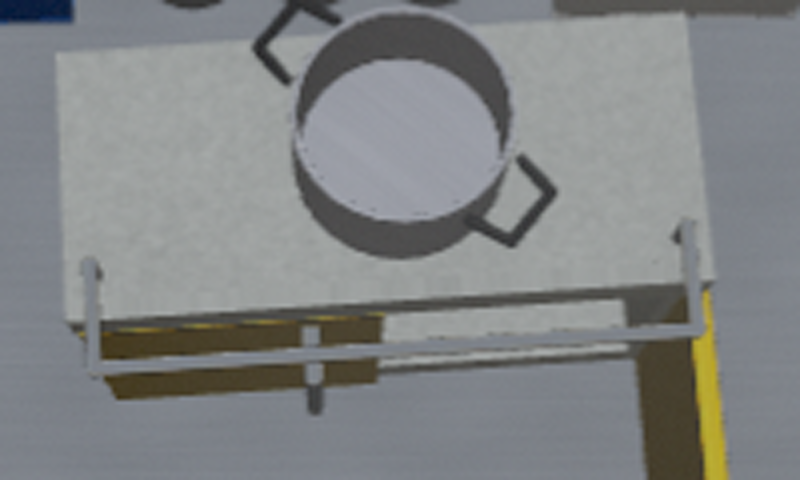

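View pics/c14a.png

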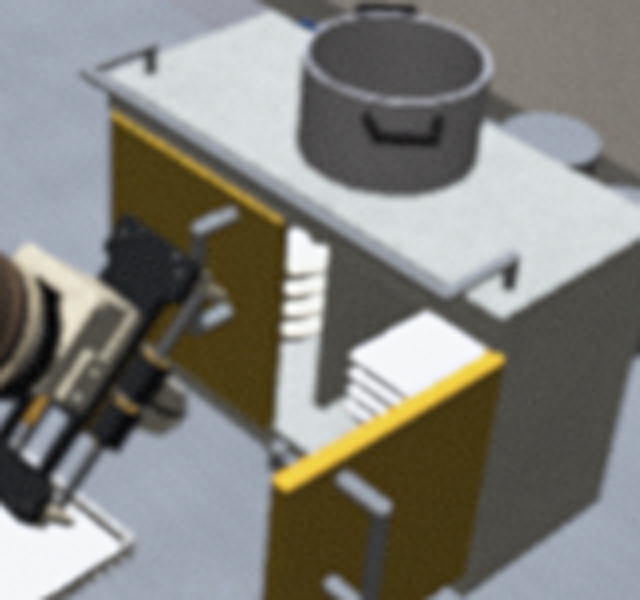

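Call:
move_arm --steps "0 0 0 0 255; 0 0 0 0 255; 0 0 0 0 255; 0 0 0 0 255; 0 0 0 0 255; 0 0 0 0 255"

```text
clock: 24.75
position: [0.4137, -0.1683, 0.2743]
ee_rot: [2.898, 0.01, -1.163]
force: [-0.0, -0.0, 0.1]
width: 0.006
```

```bash
python3 -c "
from h import *
a=cv2.imread('pics/top0.png');b=cv2.imread('pics/top14.png')
g=[cv2.cvtColor(i,cv2.COLOR_BGR2GRAY).astype(np.float32) for i in(a,b)]
for n,(u,v,w) in dict(roll=(100,215,22),tray=(262,272,40),jar=(430,237,18),mug=(443,276,20),bowl=(128,288,26),pan=(300,130,35)).items():
    s=[i[v-w:v+w,u-w:u+w].copy() for i in g]; print(n,np.round(cv2.phaseCorrelate(*s)[0],2),'diff',abs(s[0]-s[1]).mean().round(1))
s,M=ps(); print(abs(s['dq']).max()); arm.sign_off()"
```

```text
roll [0.51 0.53] diff 3.4
tray [-0.04  0.05] diff 5.1
jar [-0.02  0.04] diff 3.5
mug [-0.02  0.  ] diff 3.4
bowl [0.03 0.06] diff 3.4
pan [0.02 0.02] diff 3.4
t 24.75 q [ 0.769  0.012 -0.259  2.495  4.44   0.371 -0.888] p [ 0.4137 -0.1683  0.2743] F [-0.  -0.   0.1] w 0.006
[[ 0.723  0.013 -0.691]
 [-0.001 -1.    -0.021]
 [-0.691  0.016 -0.722]]
0.012861893634402046
the job is handed in; nothing more can be done
```

The left door is shut on its catch, the right door stands wide open, and I have handed the job in at about 25 s. One contact along the way may have broken the 40 N rule.

**How it was done:** The moves have no tilt command, so I got the 40° lean by driving the arm against its reach limits high up. I then pushed the left door's bar until the door shut. For the right door I gripped the handle, pulled it off its catch to about 0.65 rad, then swung it wider from the inside with closed fingers.

**Last checks:**
- **Left door:** it lies flush, within about 0.007 rad of 0. A first rough fit gave 0.043 rad; the careful fit, repeated over four pictures, stayed at 0.007 rad or less.
- **Right door:** it measures about 1.54 rad open.
- **Arm:** it was nearly still, with no force on the tool, and clear of everything.
- **Bystanders:** the tray, jar, mug, bowl and pan had not moved in the top view. The roll read about half a pixel, which I take as noise. I compared the spatula only by eye.

**Doubts:**
- **Forces:** in my first try at widening the right door, about 66 N showed at the wrist for at least 0.1 s against its free edge. I could not tell whether the fingers or the gripper's body made that contact, so it may have passed the 40 N limit for the body. Pressing the left door home with the fingertips reached about 52 N.
- **Joint limits:** joints 5, 6 and 7 ran right at their limits at times. Joint 7 read -2.741 against -2.74, and joint 6 went as low as 0.117 against 0.12.

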